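Tighten the dough roller's clamp nut with an adjustable wrench

ROBOT

A 7-joint arm with a two-finger parallel gripper is mounted at the origin on the work surface; the furniture and walls round the work are solid. World frame = base frame: x ahead of the robot, y to its left, z up, the work surface at z = 0. Lengths are in m, angles in rad, forces in N, time in s.
With the tool pointing down it reaches from about 0.4 to 0.875 m from the base axis. Payload 19.3 kg.
Tool frame: the origin (TCP) lies midway between the tips of the shut fingers; the grasp point (between the pads) lies 19 mm behind it; z points along the fingers, y is the line along which they close (so a half turn about z gives the same grasp; the last joint's range is limited). The gripper opens to 85 mm and grips with 20 to 120 N. Pads are 22 mm wide; open, the fingers measure 114 mm over their backs; the gripper's body (76 mm by 85 mm) begins 54 mm behind the grasp point. The pads swing forward as they close: fully open they stand 13 mm farther back than shut.
Start: joints at [1.174, 0.521, -0.036, 1.599, 0.021, 1.021, -0.113], TCP at [0.201, -0.592, 0.231] pointing down, gripper open.
Joint ranges: [-2.91, 2.91], [-0.3, 2.13], [-1.5, 1.42], [0.17, 2.43], [-1.26, 4.41], [0.16, 1.93], [-2.52, 2.52]. Speed limits (rad/s): [1.89, 1.89, 2.39, 2.39, 3.01, 3.01, 3.01].

INTERFACE

Orientations are given as [roll, pitch, yaw] about the fixed x, y, z axes, in that order (R = Rz(yaw) Ry(pitch) Rx(roll)).
In Python, from workcell import bot gives the robot as it stands.
- The arm moves only by the tool move_arm, never from a script. Its argument "moves" is a list that holds one entry, the list of rows, each a list of 7 numbers: the opening, from 0 (shut) to 1 (fully open), then the shift along the tool's x, y, z in units of 1000 mm (1.0 is 1000 mm), then the turn, a rotation vector about the tool's x, y, z in units of 2 pi rad (1.0 is 2 pi rad). A call has 1 to 5 rows; each row is the pose to reach, as a shift and turn from the pose commanded when the call began, along the tool's axes at that moment, turning the shorter way round; what a row does not reach only later rows make up. A row lasts 1/10 s, in which the tool goes at most 50 mm and 8.59 degrees, less where a joint would pass 70% of its speed; a pose out of reach is approached as far as the arm can. A call with a number of a shift or a turn outside -1 to 1 is refused whole. A call with a gripper value outside its range is refused whole. The fingers move at their own pace and stop on an object; "force" is the grip in N (left out, the last holds). Time passes only in rows, so rows that repeat a pose let the fingers close. It gives the time, the measured TCP pose, the force, the opening and the grip force at its end, in the units of the state.
- bot.observe(): the state, without advancing time (a new reading comes with each control period).
- bot.grab_frame(name): name is "scene" or "side" or "wrist"; returns the picture (420x560x3 uint8, red, green, blue); there is no depth.
- bot.camera_params(name): a dict with "vertical_fov" (degrees; the focal length in pixels is half the picture's height over the tangent of half this angle, whatever the lens; pixels are square), "cx", "cy" (the principal point, pixels), "D" ([k1, k2, p1, p2, k3] as OpenCV has them; the pictures are not rectified), "R" (3x3) and "t" (3): a world point X has camera coordinates R X + t. Camera axes: x right, y down, z forward; pixel columns grow to the right and rows downward; lengths in m; the calibration is good to about 2 mm. A picture is of the moment at which its call begins: read the wrist's pose just before it. camera_params takes no time and is no camera call; for the wrist camera it gives the pose at the moment of the call.
- bot.job_done(): hands the job in; it is judged then, once.
The state is a dict: "clock": time; "qpos": joint angles; "qd": joint speeds; "joint_efforts": joint torques, N m; "position": TCP position; "tool_rot": TCP orientation; "force": force on the tool from outside, world axes, zero at the start; "moment": the same for the moment, N m; "grip_width": finger opening in m; "finger_force": force on a finger pad.
Only numpy, scipy, OpenCV 4.12 (cv2) and the standard library are available. Lean on these libraries where they do the work, as an engineer would, in place of code of your own. Each camera call takes 0.05 s, during which the arm holds its last target. There are 200 camera calls.

TASK

Take the adjustable wrench from its sloped rest and lay it flat over the loose brass hex nut on the foot of the blue dough roller, with the nut between the jaws. Then roll the wrench's worm wheel until the jaws just fit the nut, and swing the handle clockwise (seen from above) until the nut is tight against its stop. Turn the nut only with the wrench, never with the fingers; leave the wrench lying snug on the nut and leave the kitchen timer where it is.

Things in the scene. Friction and masses are not known exactly. Their poses are not given: they have to be found in the camera images.
- wrench_mouth (a point): Centre of the loose wrench's mouth, half-way through its 20 mm thick steel head (flat underside 10 mm below). Axes: x from the mouth to the handle end (end at x = 175 mm), y to the sliding jaw, z out of the face with the wheel. Fixed jaw face at y = -20 mm, jaw tips at x = -22 mm, back wall of the mouth at x = 26 mm; head 78 mm wide, to x = 79 mm. Mass 0.4 to 0.6 kg, balances at x = 42 mm.
- wrench_grip (a point): Middle of the wrench's red handle, 125 mm along x from the mouth centre, half-way through its thickness; same axes. The handle is 22 mm wide (y), 16 mm thick (z), straight from x = 100 to 175 mm, and clear underneath both on the rest and when the wrench lies on the foot.
- worm_top (a point): Top of the wrench's brass worm wheel, 51 mm along x from the mouth centre; same axes. Wheel 32 mm across, 20 mm wide, axle along y, 14 mm proud of the head. A fingertip pressed on it (about 8 to 20 N) and drawn along the wrench rolls it: drawn to the mouth (-x) it closes the jaws, to the handle it opens them, 1.6 mm of jaw per 10 mm. It needs 6 N of draw and stays where left.
- jaw (a joint): Sliding jaw, m: the mouth is 40 mm wide plus this value, so at 0 it just closes on the nut; grows as the mouth opens, from -0.003 to 0.010. Moved only by the worm wheel. It starts 6 to 8.5 mm open.
- nut_mid (a point): Centre of the brass hex nut, half-way up: 40 mm across flats (46 across corners), 24 mm high, with a short dark stud 4 mm above it. Its x axis points through a corner and z is up: the wrench fits with its x axis along this one or a multiple of 60 degrees from it. With the wrench along this very axis the handle has free room all the way to the stop.
- nut (a joint): Turn of the nut, rad: grows clockwise seen from above; 0 is loosest, 1.05 tight against the hard stop; starts at 0.1 to 0.45. It turns stiffly (0.35 N m) and stays where it is left.
- stand: Fixed blue dough roller. Origin under the nut, on the 14 mm thick pastry board that covers the table. Its round foot has a flat top 148 mm across, 35 mm above the board, with the nut in the middle; the wrench is to lie on this. The steel rollers and their cheeks, 88 mm high, stand 128 to 243 mm from the nut towards -y, 170 mm wide in x.
- rest: Fixed wooden rest, 110 mm wide, with a board that rises along its x axis by 30 degrees from level. Origin on the board under the mouth of the wrench, which lies on the board at the start: mouth down against the lip, handle end up along x, so that the wrench is tilted 30 degrees. The handle juts out beyond the board.
- timer: red and white wind-up kitchen timer, 62x62x58 mm, bystander; origin under its centre

How it is judged:
By the outcome, as a careful person would: the job done as asked, in the order asked, and still so for the second after the job is handed in, with the robot touching nothing.
It also fails if it takes over 72 s, if anything falls off the work surface, if the arm or the gripper's body presses on something with over 40 N, if the wrist force passes 120 N, or if a joint passes its speed limit or range.

## Working session

There is one attempt and no reset: what is moved stays moved. The work goes in short steps, Python scripts to look and compute and a tool call to move; the robot and the scene stay as the last step left them, time stands still between calls to the robot, and variables do not carry over. Pictures are saved under pics/ and viewed, at most 10 in all, crops included, and the job is handed in when it is done.

Besides the shell and the picture viewer there is one more tool, called after ">>>" in YAML: its name, and indented under it one key for each argument. move_arm: Moves the arm, as the interface text tells. Shifts and turns lie within -1 to 1; 1 stands for 1000 mm of shift or 2 pi rad of turn. Its arguments: {"type":"object","properties":{"moves":{"type":"array"},"force":{"type":"number"}},"required":["moves"]}

```bash
mkdir -p pics; ls; python3 - <<'E'
from workcell import bot
import cv2, numpy as np
s=bot.observe(); print(s)
ims=[]
for n in ["scene","side","wrist"]:
    im=bot.grab_frame(n); p=bot.camera_params(n); print(n,p)
    cv2.imwrite(f"pics/{n}0.png",im[:,:,::-1])
E
```

```text
pics
{'clock': 0.0, 'qpos': array([ 1.17383404,  0.52203458, -0.03633563,  1.59998624,  0.02118695,
        1.02111321, -0.11281251]), 'qd': array([ 7.76059176e-05, -1.20600717e-03,  8.23975945e-04, -6.19519575e-05,
       -3.46963791e-04,  4.94449376e-05,  1.08187908e-04]), 'joint_efforts': array([ 2.82152563e-03, -9.27092314e+01,  1.98036723e+00, -3.69930124e+01,
        1.77401322e-02,  8.25597032e-03, -2.86361910e-05]), 'position': array([ 0.20047675, -0.59162036,  0.23072062]), 'tool_rot': array([-3.14043770e+00,  6.76054550e-05,  3.26739758e-01]), 'force': array([-0.80010685,  0.05670356, -0.31278322]), 'moment': array([ 2.73020044e-02, -1.63987692e-03, -4.12330132e-05]), 'finger_force': 0.0, 'grip_width': 0.08521180497500097}
scene {'vertical_fov': 51.46680358846861, 'cx': 277.86850656593265, 'cy': 210.4975725777175, 'D': array([-0.05571833,  0.        ,  0.        ,  0.        ,  0.        ]), 'R': array([[-0.85673424, -0.51537133,  0.01997053],
       [-0.27557888,  0.42469529, -0.86237474],
       [ 0.43596183, -0.74432943, -0.50587646]]), 't': array([0.49574114, 0.16527484, 0.86824653])}
side {'vertical_fov': 44.3562516415051, 'cx': 277.37316008151646, 'cy': 198.41758762057415, 'D': array([-0.04072047,  0.        ,  0.        ,  0.        ,  0.        ]), 'R': array([[-0.96167121, -0.27320781,  0.02336596],
       [-0.1632982 ,  0.5021692 , -0.84921128],
       [ 0.22027749, -0.82047766, -0.52753601]]), 't': array([0.50826969, 0.11831936, 1.13986757])}
wrist {'vertical_fov': 58.617442201685975, 'cx': 277.75955975838303, 'cy': 209.77359290395842, 'D': array([-0.10567315,  0.        ,  0.        ,  0.        ,  0.        ]), 'R': array([[ 0.32134443, -0.9469609 , -0.00167552],
       [-0.89989218, -0.30592194,  0.3108148 ],
       [-0.29484204, -0.09837082, -0.95046902]]), 't': array([-0.62424963, -0.03943727,  0.38127952])}
```

```bash
python3 - <<'E'
import cv2, numpy as np
a=[cv2.imread(f"pics/{n}0.png") for n in ["scene","side"]]
cv2.imwrite("pics/sc0b.png",cv2.resize(a[0],(800,600),interpolation=cv2.INTER_CUBIC))
cv2.imwrite("pics/si0b.png",cv2.resize(a[1],(800,600),interpolation=cv2.INTER_CUBIC))
E
```

```text
(no output)
```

View pics/sc0b.png

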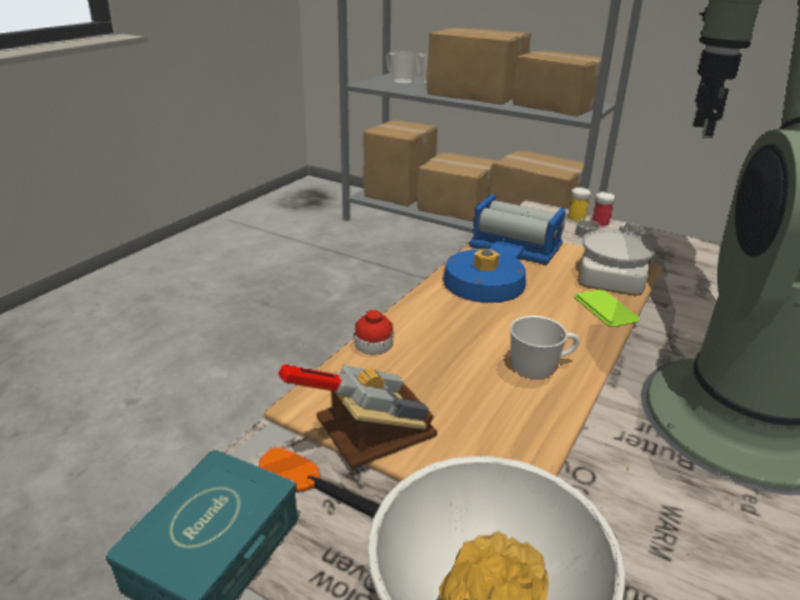

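View pics/si0b.png

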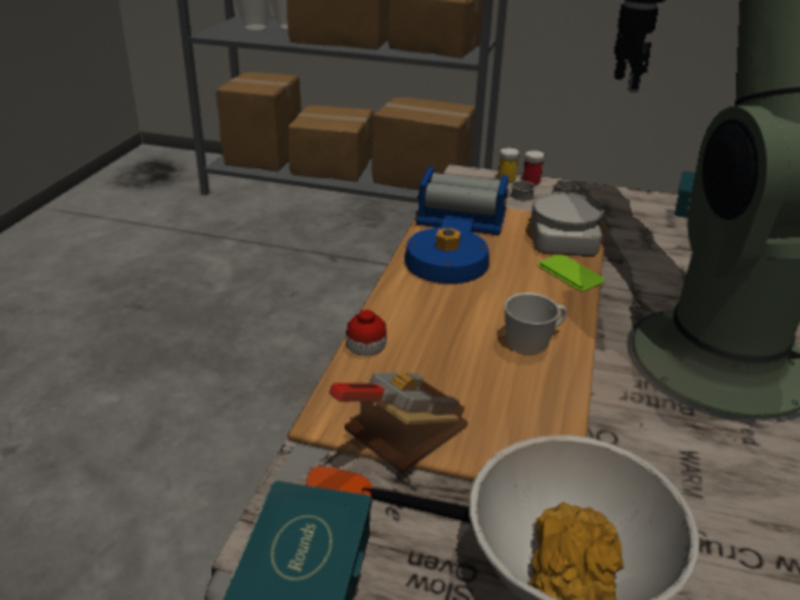

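The scene view shows the wrench's red handle at about (310,378), worm at (371,378), mouth at (410,405), nut at (487,260) and timer at (373,330), in the enlarged picture. In the side view the handle is at (357,391), worm at (405,382), nut at (448,238).

```bash
cat > h.py <<'E'
import numpy as np, cv2
from workcell import bot
def K(p): 
    f=210/np.tan(np.radians(p["vertical_fov"])/2)
    return np.array([[f,0,p["cx"]],[0,f,p["cy"]],[0,0,1]])
def ray(p,px):
    u=cv2.undistortPoints(np.array([[px]],float),K(p),p["D"])[0,0]
    R=np.array(p["R"]);c=-R.T@p["t"]; d=R.T@np.array([u[0],u[1],1]); return c,d/np.linalg.norm(d)
def onz(p,px,z):
    c,d=ray(p,px); return c+d*(z-c[2])/d[2]
def tri(p1,a,p2,b):
    c1,d1=ray(p1,a);c2,d2=ray(p2,b)
    s,t=np.linalg.lstsq(np.c_[d1,-d2],c2-c1,rcond=None)[0]
    P,Q=c1+s*d1,c2+t*d2; return (P+Q)/2,np.linalg.norm(P-Q)
def proj(p,X):
    rv,_=cv2.Rodrigues(np.array(p["R"])); return cv2.projectPoints(np.array(X,float).reshape(-1,3),rv,np.array(p["t"]),K(p),p["D"])[0][:,0]
def mask(im,lo,hi,box=None):
    h=cv2.cvtColor(im,cv2.COLOR_RGB2HSV); m=cv2.inRange(h,lo,hi)
    if box: 
        z=np.zeros_like(m);x0,y0,x1,y1=box;z[y0:y1,x0:x1]=m[y0:y1,x0:x1];m=z
    return m
def big(m):
    n,l,s,c=cv2.connectedComponentsWithStats(m); i=1+np.argmax(s[1:,4]); return c[i],s[i],(l==i).astype(np.uint8)
E
python3 - <<'E'
from h import *
P={n:bot.camera_params(n) for n in("scene","side")}
I={n:cv2.imread(f"pics/{n}0.png")[:,:,::-1].copy() for n in P}
s=.7
R={}
for n,b in {"scene":{"nut":(460,245,515,280),"worm":(355,362,388,392),"red":(270,355,345,400),"timer":(350,305,400,345),"dial":(450,265,530,305)},
          "side":{"nut":(430,222,470,255),"worm":(385,368,425,394),"red":(320,375,386,410),"timer":(340,305,392,345),"dial":(0,0,1,1)}}.items():
    for k,bb in b.items():
        if k=="dial":continue
        box=[int(v*s) for v in bb]
        m=mask(I[n],(0,150,60) if k in("red","timer") else (14,120,60),(8,255,255) if k in("red","timer") else (30,255,255),box)
        c,st,l=big(m); R[n,k]=c; 
        pts=np.argwhere(l)[:,::-1].astype(float); 
        ev,V=np.linalg.eigh(np.cov(pts.T)); q=(pts-c)@V[:,1]
        R[n,k+"A"]=pts[q<np.percentile(q,8)].mean(0);R[n,k+"B"]=pts[q>np.percentile(q,92)].mean(0)
        if R[n,k+"A"][0]>R[n,k+"B"][0]:R[n,k+"A"],R[n,k+"B"]=R[n,k+"B"],R[n,k+"A"]
        print(n,k,c,st,R[n,k+"A"],R[n,k+"B"])
for k in ["nut","worm","red","redA","redB","timer"]: print(k,*tri(P["scene"],R["scene",k],P["side"],R["side",k]))
print(bot.camera_params("wrist")["R"])
E
```

```text
scene nut [339.82424242 182.26060606] [332 175  17  14 165] [333.07142857 180.64285714] [346.92857143 181.5       ]
scene worm [259.66548043 260.69395018] [248 253  23  19 281] [251.        254.2173913] [266.39130435 267.39130435]
scene red [216.43505155 264.03298969] [195 255  44  20 485] [197.66666667 259.48717949] [235.30769231 267.94871795]
scene timer [261.29274005 228.43559719] [249 217  26  22 427] [250.4        230.14285714] [272.08571429 229.05714286]
side nut [314.09589041 167.28082192] [306 160  16  15 146] [307.08333333 162.91666667] [318.66666667 171.33333333]
side worm [283.29285714 263.33928571] [269 257  28  16 280] [271.39130435 258.43478261] [295.17391304 260.52173913]
side red [249.06220096 273.91148325] [231 268  38  13 418] [232.82352941 272.44117647] [265.52941176 274.44117647]
side timer [256.23275862 228.82327586] [243 217  27  23 464] [244.92105263 230.36842105] [267.55263158 229.39473684]
nut [ 0.47036703 -0.13357192  0.0626251 ] 0.0021806466220318627
worm [0.43149419 0.31140984 0.10353084] 0.000606472250703538
red [0.47314376 0.38008429 0.12342832] 0.00019066294304930068
redA [0.4938183  0.40204059 0.13866971] 0.00032130082622080846
redB [0.45076233 0.35787289 0.11000884] 0.0001775317757800603
timer [0.53620917 0.14425867 0.04443824] 0.0008681453418715682
[[ 0.32134443 -0.9469609  -0.00167552]
 [-0.89989218 -0.30592194  0.3108148 ]
 [-0.29484204 -0.09837082 -0.95046902]]
```

```bash
cat >> h.py <<'E'
from scipy.spatial.transform import Rotation as Ro
def pose(s=None):
    s=s or bot.observe(); return np.array(s["position"]),Ro.from_euler("xyz",s["tool_rot"]).as_matrix()
def cam_in_tool():
    p,R=pose(); q=bot.camera_params("wrist"); Rc=np.array(q["R"]); return R.T@(-Rc.T@q["t"]-p),R.T@Rc.T   # pos, axes
def delta(pt,Rt,p=None,R=None):
    if p is None:p,R=pose()
    return np.round(np.r_[R.T@(pt-p),Ro.from_matrix(R.T@Rt).as_rotvec()/(2*np.pi)],4)
def down(yaw): return Ro.from_euler("xyz",[np.pi,0,yaw]).as_matrix()
E
python3 - <<'E'
from h import *
c,A=cam_in_tool(); print(c,A)
# tool-down pose with camera axis hitting nut at camera height .25 above
f=A[:,2]; yaw=.327; R=down(yaw)
for X in ([.470,-.134,.065],[.425,.335,.09]):
    X=np.array(X); pt=X-R@(c+f*.26); print(pt,delta(pt,R))
E
```

```text
[ 8.12831552e-02 -3.30691004e-05 -1.42750245e-01] [[ 3.85981946e-04 -9.50490821e-01 -3.10752394e-01]
 [ 9.99999588e-01  6.22339553e-04 -6.61447022e-04]
 [ 8.22092829e-04 -3.10752011e-01  9.50490669e-01]]
[ 0.46960416 -0.13435078  0.16937733] [ 4.017e-01 -3.467e-01  6.180e-02 -1.000e-04  0.000e+00 -0.000e+00]
[0.42460416 0.33464922 0.19437733] [ 5.096e-01 -8.054e-01  3.710e-02 -1.000e-04  0.000e+00 -0.000e+00]
```

>>> move_arm:
  moves:
    - [[1, 0.036, -0.031, 0, 0, 0, 0], [1, 0.072, -0.062, 0, 0, 0, 0], [1, 0.108, -0.093, 0, 0, 0, 0], [1, 0.144, -0.124, 0, 0, 0, 0], [1, 0.18, -0.155, 0, 0, 0, 0]]

```text
clock: 0.65
position: [0.3219, -0.3855, 0.2312]
tool_rot: [-3.142, 0.0, 0.327]
force: [0.1, 0.4, -0.1]
grip_width: 0.0855
finger_force: 0.0
```

>>> move_arm:
  moves:
    - [[1, 0.036, -0.031, 0, 0, 0, 0], [1, 0.072, -0.062, 0, 0, 0, 0], [1, 0.108, -0.093, 0, 0, 0, 0], [1, 0.144, -0.124, 0, 0, 0, 0], [1, 0.18, -0.155, 0, 0, 0, 0]]

```text
clock: 1.15
position: [0.4427, -0.181, 0.2314]
tool_rot: [3.141, -0.0, 0.327]
force: [0.7, -1.1, 0.2]
grip_width: 0.0854
finger_force: 0.0
```

>>> move_arm:
  moves:
    - [[1, 0.03, -0.02, 0, 0, 0, 0], [1, 0.042, -0.037, 0, 0, 0, 0], [1, 0.042, -0.037, 0, 0, 0, 0], [1, 0.042, -0.037, 0, 0, 0, 0]]

```text
clock: 1.55
position: [0.4698, -0.1342, 0.2312]
tool_rot: [-3.142, 0.0, 0.327]
force: [-0.2, -0.0, 0.1]
grip_width: 0.0854
finger_force: 0.0
```

```bash
python3 - <<'E'
from h import *
q=bot.camera_params("wrist"); print(bot.observe()["clock"],*pose())
im=bot.grab_frame("wrist"); cv2.imwrite("pics/w1.png",im[:,:,::-1]); np.save("w1.npy",q)
for X in([.470,-.134,.073],): print(proj(q,X))
E
```

```text
1.55 [ 0.46978657 -0.13422734  0.23115726] [[ 9.46858789e-01  3.21649247e-01 -4.42286951e-04]
 [ 3.21649252e-01 -9.46858889e-01 -5.96456720e-05]
 [-4.37968317e-04 -8.57852385e-05 -9.99999900e-01]]
[[277.86282875 189.81765909]]
```

View pics/w1.png

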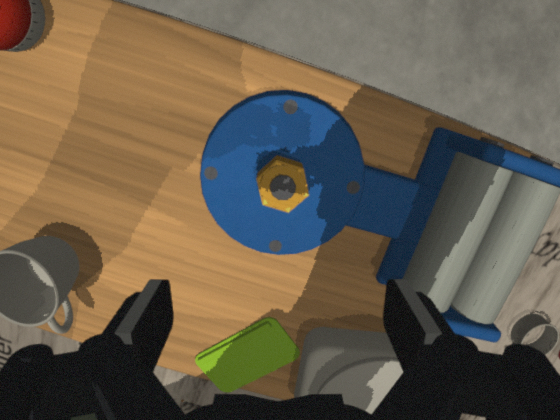

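The close look shows the nut at (283,184) on the blue foot's top (centred at about (283,172)), rollers to the right, mug at the left and the scale and green cloth below.

```bash
python3 - <<'E'
from h import *
q=np.load("w1.npy",allow_pickle=True).item(); im=cv2.imread("pics/w1.png")[:,:,::-1].copy()
m=mask(im,(12,110,90),(32,255,255),(245,145,320,225)); 
# brass and dark stud filled
c,st,l=big(m); cn,_=cv2.findContours(l,cv2.RETR_EXTERNAL,cv2.CHAIN_APPROX_NONE); cn=max(cn,key=cv2.contourArea)
hull=cv2.convexHull(cn); print(c,st,cv2.contourArea(cn),cv2.contourArea(hull))
for e in(2,3,4): print(e,cv2.approxPolyDP(hull,e,True)[:,0].tolist())
W=np.array([onz(q,p,.073)[:2] for p in hull[:,0].astype(float)])
ctr,ra=cv2.minEnclosingCircle((W*1000).astype(np.float32)); print("encl",ctr,ra)
# width function: support width vs direction; flats = min width
th=np.radians(np.arange(0,180,1)); w=[np.ptp(W@[np.cos(t),np.sin(t)])*1000 for t in th]
w3=np.array(w).reshape(3,60).mean(0); i=w3.argmin(); print("flat normals deg mod60",i,w3[i],"max",w3.argmax(),w3.max(),[round(w[i+60*k],1) for k in range(3)])
for k in range(3):
    t=th[i+60*k]; v=W@[np.cos(t),np.sin(t)]; print(np.degrees(t),v.max(),v.min(),(v.max()+v.min())/2)
# foot circle
b=mask(im,(100,120,40),(125,255,255)); b[:,365:]=0
_,_,l=big(b); cn,_=cv2.findContours(l,cv2.RETR_EXTERNAL,cv2.CHAIN_APPROX_NONE); cn=max(cn,key=cv2.contourArea)[:,0]
F=np.array([onz(q,p,.049)[:2] for p in cn.astype(float)]); A=np.c_[2*F,np.ones(len(F))]; 
for _ in range(5):
    s=np.linalg.lstsq(A,(F**2).sum(1),rcond=None)[0]; r=np.sqrt(s[2]+s[0]**2+s[1]**2); e=abs(np.hypot(*(F-s[:2]).T)-r); k=e<np.percentile(e,80); F=F[k];A=A[k]
print("foot",s[:2],r)
cv2.imwrite("pics/m.png",l*255)
E
```

```text
[282.30637079 185.39656407] [ 257  160   51   52 1397] 1852.5 1903.5
2 [[276, 160], [303, 169], [307, 195], [288, 211], [263, 204], [257, 177]]
3 [[276, 160], [303, 169], [307, 195], [288, 211], [263, 204], [257, 177]]
4 [[276, 160], [303, 169], [307, 195], [288, 211], [263, 204], [257, 177]]
encl (474.22381591796875, -136.2998504638672) 22.397369384765625
flat normals deg mod60 1 39.7858988702586 max 30 44.57464547730533 [np.float64(40.0), np.float64(40.0), np.float64(39.4)]
1.0 0.4916410191640686 0.4516714755832419 0.47165624737365525
61.0 0.13036584123800407 0.090394109971287 0.11037997560464553
121.0 -0.3413546873695073 -0.3807711091327393 -0.3610628982511233
foot [ 0.47626131 -0.13662877] 0.07360543292385062
```

>>> move_arm:
  moves:
    - [[1, 0.035, -0.036, 0, 0, 0, 0], [1, 0.06, -0.075, -0.01, 0, 0, 0], [1, 0.07, -0.12, -0.02, 0, 0, 0], [1, 0.08, -0.165, -0.02, 0, 0, 0], [1, 0.09, -0.21, -0.02, 0, 0, 0]]

```text
clock: 2.1
position: [0.4876, 0.094, 0.2516]
tool_rot: [3.141, -0.001, 0.325]
force: [2.3, -0.7, -0.8]
grip_width: 0.0849
finger_force: 0.0
```

>>> move_arm:
  moves:
    - [[1, 0.01, -0.045, 0, 0, 0, 0], [1, 0.02, -0.09, 0, 0, 0, 0], [1, 0.02, -0.135, 0, 0, 0, 0], [1, 0.02, -0.18, 0, 0, 0, 0], [1, 0.02, -0.22, 0, 0, 0, 0]]

```text
clock: 2.6
position: [0.4358, 0.3091, 0.2513]
tool_rot: [3.141, -0.0, 0.326]
force: [-0.3, 0.4, 0.4]
grip_width: 0.0853
finger_force: 0.0
```

```bash
python3 - <<'E'
from h import *
q=bot.camera_params("wrist"); print(bot.observe()["clock"],*pose())
im=bot.grab_frame("wrist"); cv2.imwrite("pics/w2.png",im[:,:,::-1]); np.save("w2.npy",q)
E
```

```text
2.6 [0.43578508 0.30913532 0.25133051] [[ 9.47480409e-01  3.19813795e-01  1.07733559e-04]
 [ 3.19813805e-01 -9.47480407e-01 -9.63326389e-05]
 [ 7.12669295e-05  1.25727968e-04 -9.99999990e-01]]
```

View pics/w2.png

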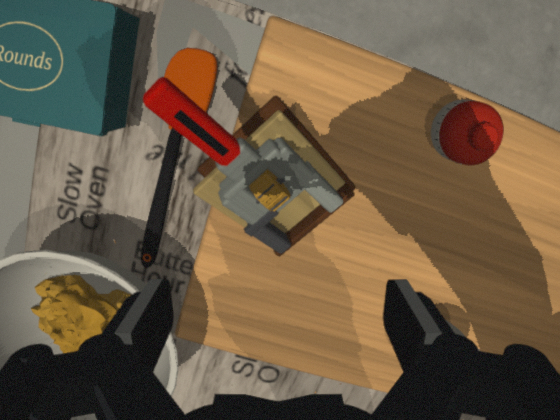

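Wrist view: red handle from (160,95) to (228,155), worm at (268,188), jaws toward (300,240), timer at (470,132).

```bash
python3 - <<'E'
from h import *
q=np.load("w2.npy",allow_pickle=True).item(); im=cv2.imread("pics/w2.png")[:,:,::-1].copy()
m=mask(im,(0,150,60),(8,255,255),(130,60,250,175))|mask(im,(172,150,60),(180,255,255),(130,60,250,175))
_,st,l=big(m); cn,_=cv2.findContours(l,cv2.RETR_EXTERNAL,cv2.CHAIN_APPROX_NONE); cn=max(cn,key=cv2.contourArea)
rect=cv2.minAreaRect(cn); bx=cv2.boxPoints(rect); print("red",st,rect,bx.round(1).tolist())
c,st,lw=big(mask(im,(14,120,60),(32,255,255),(240,165,300,215))); 
cw,_=cv2.findContours(lw,cv2.RETR_EXTERNAL,cv2.CHAIN_APPROX_NONE); rw=cv2.minAreaRect(max(cw,key=cv2.contourArea)); print("worm",c,st,rw)
np.set_printoptions(precision=4,suppress=True)
# triangulate with scene (scene red centroid etc.)
for n,red,A,B,w in(("scene",(216.4,264),(197.7,259.5),(235.3,267.9),(259.7,260.7)),("side",(249.06,273.9),(232.8,272.4),(265.5,274.4),(283.3,263.3))):
    p=bot.camera_params(n)
    print(n,"red",*tri(q,rect[0],p,red),"worm",*tri(q,rw[0],p,w))
# handle edge lines on planes: heading from long edges with 30deg tilt plane through z=.123 at centre
d=bx-np.roll(bx,1,0); 
c0=onz(q,rect[0],.125); h=np.radians(50)
for it in range(5):
    n=np.array([-np.cos(h)*.5,-np.sin(h)*.5,np.cos(np.pi/6)])
    P=[]
    for b in bx:
        c,dd=ray(q,b); P.append(c+dd*(n@(c0-c))/(n@dd))
    P=np.array(P); e=[P[1]-P[0],P[2]-P[1]]; L=max(e,key=np.linalg.norm); L=L*np.sign(L[1]); h=np.arctan2(L[1],L[0])
print(np.degrees(h),[np.linalg.norm(x) for x in e],c0,P.mean(0))
E
```

```text
red [ 143   77   97   89 2962] ((192.1705780029297, 122.71765899658203), (110.52607727050781, 34.70887756347656), 40.601295471191406) [[138.89999389648438, 99.9000015258789], [161.5, 73.5999984741211], [245.39999389648438, 145.5], [222.8000030517578, 171.89999389648438]]
worm [269.07752809 190.28651685] [249 170  41  41 890] ((269.56207275390625, 190.94482421875), (36.20783615112305, 29.3150577545166), 48.36646270751953)
scene red [0.471  0.3845 0.1272] 0.002390499729181798 worm [0.4333 0.3141 0.1037] 0.0064686004947255215
side red [0.4717 0.3851 0.1277] 0.0005482408314252073 worm [0.4333 0.3151 0.1046] 0.005683492301117449
61.67810553892541 [np.float64(0.023173089036255676), np.float64(0.08368208120070346)] [0.4716 0.3857 0.125 ] [0.4698 0.3828 0.1231]
```

```bash
python3 - <<'E'
from h import *
print(bot.observe()["qpos"].round(3))
E
```

```text
[-0.423  0.38  -0.414  1.798  0.175  0.998 -2.145]
```

>>> move_arm:
  moves:
    - [[1, 0, 0, 0, 0, 0, -0.0236], [1, 0, 0, 0, 0, 0, -0.0472], [1, 0, 0, 0, 0, 0, -0.0708], [1, 0, 0, 0, 0, 0, -0.0944], [1, 0, 0, 0, 0, 0, -0.118]]

```text
clock: 3.15
position: [0.4369, 0.307, 0.2512]
tool_rot: [3.141, 0.0, 1.072]
force: [0.3, 0.4, -0.6]
grip_width: 0.0859
finger_force: 0.0
```

>>> move_arm:
  moves:
    - [[1, 0, 0, 0, 0, 0, -0.0236], [1, 0, 0, 0, 0, 0, -0.0472], [1, 0, 0, 0, 0, 0, -0.0708], [1, 0, 0, 0, 0, 0, -0.0944], [1, 0, 0, 0, 0, 0, -0.118]]

```text
clock: 3.65
position: [0.4369, 0.307, 0.2512]
tool_rot: [-3.142, 0.001, 1.814]
force: [0.2, 0.1, 0.5]
grip_width: 0.0855
finger_force: 0.0
```

>>> move_arm:
  moves:
    - [[1, 0, 0, 0, 0, 0, -0.0236], [1, 0, 0, 0, 0, 0, -0.0472], [1, 0, 0, 0, 0, 0, -0.0708], [1, 0, 0, 0, 0, 0, -0.0944], [1, 0, 0, 0, 0, 0, -0.118]]

```text
clock: 4.15
position: [0.4369, 0.307, 0.2512]
tool_rot: [-3.141, 0.0, 2.555]
force: [-0.5, -0.6, 0.5]
grip_width: 0.0853
finger_force: 0.0
```

>>> move_arm:
  moves:
    - [[1, 0, 0, 0, 0, 0, -0.0236], [1, 0, 0, 0, 0, 0, -0.0472], [1, 0, 0, 0, 0, 0, -0.0708], [1, 0, 0, 0, 0, 0, -0.0944], [1, 0, 0, 0, 0, 0, -0.118]]

```text
clock: 4.65
position: [0.4369, 0.307, 0.2512]
tool_rot: [-3.141, 0.0, -2.987]
force: [-0.1, 0.6, 1.0]
grip_width: 0.0853
finger_force: 0.0
```

>>> move_arm:
  moves:
    - [[1, 0, 0, 0, 0, 0, -0.0236], [1, 0, 0, 0, 0, 0, -0.0472], [1, 0, 0, 0, 0, 0, -0.0708], [1, 0, 0, 0, 0, 0, -0.0944], [1, 0, 0, 0, 0, 0, -0.118]]

```text
clock: 5.15
position: [0.4369, 0.3069, 0.2511]
tool_rot: [-3.141, -0.001, -2.245]
force: [0.2, -0.1, 0.4]
grip_width: 0.0853
finger_force: 0.0
```

>>> move_arm:
  moves:
    - [[1, 0, 0, 0, 0, 0, -0.0236], [1, 0, 0, 0, 0, 0, -0.029], [1, 0, 0, 0, 0, 0, -0.029], [1, 0, 0, 0, 0, 0, -0.029]]

```text
clock: 5.55
position: [0.4364, 0.3079, 0.2512]
tool_rot: [-3.141, -0.0, -2.071]
force: [-0.4, -0.2, -0.1]
grip_width: 0.0851
finger_force: 0.0
```

```bash
python3 - <<'E'
from h import *
q=bot.camera_params("wrist"); s=bot.observe();print(s["clock"],s["qpos"].round(2),s["position"],np.degrees(s["tool_rot"]))
im=bot.grab_frame("wrist"); cv2.imwrite("pics/w3.png",im[:,:,::-1]); np.save("w3.npy",q)
for X in((.4333,.3145,.104),(.4716,.385,.127)): print(proj(q,X))
E
```

```text
5.55 [ 0.14  0.67 -1.3   1.78  0.68  1.24  1.29] [0.4363739  0.30786085 0.2512357 ] [-1.79992063e+02 -1.29692002e-02 -1.18678837e+02]
[[286.09201971 195.5060597 ]]
[[286.19111889 297.48714827]]
```

View pics/w3.png

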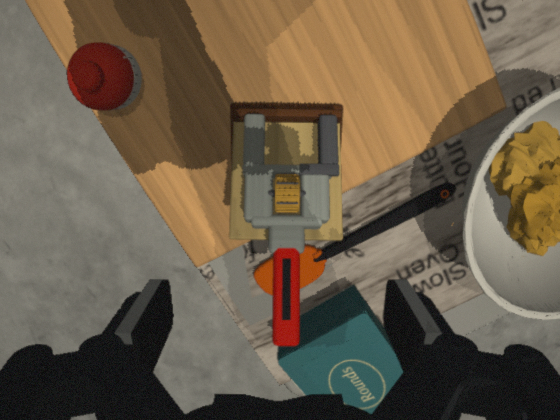

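The view shows the wrench upright in the picture: jaws at (255,140) fixed and (328,140) sliding, worm at (287,193), handle from (286,250) to (286,345).

```bash
python3 - <<'E'
from h import *
np.set_printoptions(precision=4,suppress=True)
q2=np.load("w2.npy",allow_pickle=True).item();q=np.load("w3.npy",allow_pickle=True).item(); im=cv2.imread("pics/w3.png")[:,:,::-1].copy()
b=(262,240,312,355); m=mask(im,(0,150,60),(8,255,255),b)|mask(im,(172,150,60),(180,255,255),b)
_,st,l=big(m); cn,_=cv2.findContours(l,cv2.RETR_EXTERNAL,cv2.CHAIN_APPROX_NONE); r=cv2.minAreaRect(max(cn,key=cv2.contourArea)); print(st,r)
c,st,lw=big(mask(im,(14,120,60),(32,255,255),(265,165,310,220))); print("worm",c,st)
print("tri red",*tri(q2,(192.17,122.7),q,r[0]),"worm",*tri(q2,(269.5,190.9),q,c))
for y in range(260,345,20):
    xs=np.where(l[y])[0]; print(y,xs.min(),xs.max(),(xs.min()+xs.max())/2)
# handle axis endpoints (column mid) at z guess
for px,z in(((st[0]+st[2]/2,c[1]),.104),):
    print(onz(q,px,z))
for y,z in((255,.11),(335,.145)):
    xs=np.where(l[y])[0]; print(y,onz(q,((xs.min()+xs.max())/2,y),z))
E
```

```text
[ 272  248   29   99 2168] ((286.18365478515625, 296.9412841796875), (27.412599563598633, 98.06588745117188), 0.6986943483352661)
worm [286.6792 193.3707] [274 174  26  40 901]
tri red [0.4717 0.3855 0.1254] 0.0002359054860292078 worm [0.4332 0.3158 0.0939] 1.3724470158849181e-05
260 273 299 286.0
280 273 299 286.0
300 273 299 286.0
320 273 299 286.0
340 273 299 286.0
[0.4318 0.3133 0.104 ]
255 [0.4571 0.3583 0.11  ]
335 [0.4832 0.4056 0.145 ]
```

```bash
cat >> h.py <<'E'
def wrench_R(h,tilt):
    d=np.array([np.cos(h)*np.cos(tilt),np.sin(h)*np.cos(tilt),np.sin(tilt)]);y=np.array([-np.sin(h),np.cos(h),0]);return np.c_[-d,y,-np.cross(d,y)]
E
python3 - <<'E'
from h import *
R=wrench_R(np.radians(61.3),np.pi/6); G=np.array([.4660,.3751,.1101]); T=G+.019*R[:,2]
print(T,delta(T-.08*R[:,2],R))
E
```

```text
[0.47056212 0.38343289 0.09364552] [-0.0427  0.0061  0.0884 -0.     -0.0834  0.0002]
```

>>> move_arm:
  moves:
    - [[1, -0.01, 0.001, 0.02, 0, -0.02, 0], [1, -0.02, 0.003, 0.04, 0, -0.04, 0], [1, -0.03, 0.005, 0.06, 0, -0.06, 0], [1, -0.043, 0.006, 0.088, 0, -0.0834, 0], [1, -0.043, 0.006, 0.088, 0, -0.0834, 0]]

```text
clock: 6.1
position: [0.4503, 0.3476, 0.1617]
tool_rot: [3.139, 0.525, -2.07]
force: [1.0, 1.5, 0.5]
grip_width: 0.0856
finger_force: 0.0
```

```bash
python3 - <<'E'
from h import *
R=wrench_R(np.radians(61.3),np.pi/6); G=np.array([.4660,.3751,.1101]); T=G+.019*R[:,2]
print(delta(T,R),bot.observe()["qpos"].round(2))
q=bot.camera_params("wrist"); im=bot.grab_frame("wrist"); cv2.imwrite("pics/w4.png",im[:,:,::-1]); np.save("w4.npy",q)
M=G+.115*R[:,0]; l=mask(im,(0,150,60),(8,255,255),(230,150,330,420))|mask(im,(172,150,60),(180,255,255),(230,150,330,420)); c,st,l=big(l); print("red",st,c)
print([ (y,np.where(l[y])[0].min(),np.where(l[y])[0].max()) for y in range(st[1]+10,st[1]+st[3]-5,20)])
W=lambda x,y,z:M-R[:,0]*x+R[:,1]*y-R[:,2]*z
print(proj(q,[W(115,0,8)if 0 else W(.115,0,.008),W(.092,0,.008),W(.175,.011,.008),W(.051,0,.024)]))
c,st,_=big(mask(im,(14,120,60),(32,255,255),(240,50,330,300))); print("worm",c,st)
E
```

```text
[-0.0015 -0.0009  0.0795  0.0006  0.0002  0.0002] [ 0.2   0.63 -1.11  2.17  1.27  0.37  0.82]
red [ 258  206   40  122 3713] [276.93913278 266.47751145]
[(216, np.int64(258), np.int64(297)), (236, np.int64(258), np.int64(297)), (256, np.int64(258), np.int64(296)), (276, np.int64(258), np.int64(295)), (296, np.int64(259), np.int64(294)), (316, np.int64(259), np.int64(294))]
[[277.73002297 237.67416992]
 [277.80569184 198.45585993]
 [295.31829366 327.0877727 ]
 [278.10293872 124.6425701 ]]
worm [278.76092641 114.84460217] [ 257   81   45   70 2677]
```

>>> move_arm:
  moves:
    - [[1, -0.0015, -0.0005, 0.03, 0, 0, 0], [1, -0.0015, -0.0005, 0.055, 0, 0, 0], [1, -0.0015, -0.0005, 0.07, 0, 0, 0], [1, -0.0015, -0.0005, 0.0795, 0, 0, 0], [1, -0.0015, -0.0005, 0.0795, 0, 0, 0]]

```text
clock: 6.65
position: [0.4716, 0.3854, 0.0948]
tool_rot: [3.141, 0.523, -2.069]
force: [-0.3, -0.4, 0.2]
grip_width: 0.0852
finger_force: 0.0
```

>>> move_arm:
  moves:
    - [[0.1, 0, 0, 0, 0, 0, 0], [0, 0, 0, 0, 0, 0, 0], [0, 0, 0, 0, 0, 0, 0], [0, 0, 0, 0, 0, 0, 0], [0, 0, 0, 0, 0, 0, 0]]
  force: 110

```text
clock: 7.15
position: [0.4715, 0.3848, 0.0956]
tool_rot: [-3.141, 0.524, -2.067]
force: [-2.5, -2.1, 7.0]
grip_width: 0.0207
finger_force: 106.9
```

>>> move_arm:
  moves:
    - [[0, 0, 0, 0, 0, 0, 0], [0, 0, 0, 0, 0, 0, 0], [0, 0, 0, 0, 0, 0, 0]]

```text
clock: 7.45
position: [0.4715, 0.3848, 0.0956]
tool_rot: [-3.141, 0.524, -2.067]
force: [-1.5, -4.0, 6.7]
grip_width: 0.0207
finger_force: 107.0
```

>>> move_arm:
  moves:
    - [[0, 0, 0, -0.02, 0, 0, 0], [0, 0, 0, -0.045, 0, 0, 0], [0, 0, 0, -0.075, 0, 0, 0], [0, -0.01, 0, -0.1, 0, 0.015, 0], [0, -0.02, 0, -0.12, 0, 0.032, 0]]

```text
clock: 7.95
position: [0.4546, 0.3449, 0.2006]
tool_rot: [-3.131, 0.351, -2.071]
force: [3.7, -0.7, -5.1]
grip_width: 0.0209
finger_force: 108.0
```

>>> move_arm:
  moves:
    - [[0, 0, 0, 0, 0, 0.015, 0], [0, 0, 0, 0, 0, 0.032, 0], [0, 0, 0, 0, 0, 0.0514, 0], [0, 0, 0, 0, 0, 0.0514, 0], [0, 0, 0, 0, 0, 0.0514, 0]]

```text
clock: 8.45
position: [0.4555, 0.3479, 0.2002]
tool_rot: [-3.132, 0.036, -2.074]
force: [-0.5, -1.6, -4.8]
grip_width: 0.0207
finger_force: 108.0
```

```bash
python3 - <<'E'
from h import *
q=bot.camera_params("wrist"); s=bot.observe();print(s["clock"],s["qpos"].round(2),s["position"],np.degrees(s["tool_rot"]),s["force"],s["moment"])
im=bot.grab_frame("wrist"); cv2.imwrite("pics/w5.png",im[:,:,::-1]); np.save("w5.npy",q)
p,R=pose(s)
W=lambda x,y,z:p-.019*R[:,2]+R[:,0]*(.115-x)+R[:,1]*y-R[:,2]*z
print(proj(q,[W(.092,0,.008),W(.051,0,.024),W(-.022,-.02,.01),W(.026,-.02,.01),W(-.022,.027,.01),W(.026,0,.01)]))
E
```

```text
8.45 [-0.    0.7  -1.14  1.77  0.72  1.11  1.26] [0.45549296 0.34793203 0.2001639 ] [-179.43292268    2.06831457 -118.82136015] [-0.48972716 -1.63120501 -4.82091133] [ 0.31445233 -0.10046106 -0.0224614 ]
[[ 280.12642952  259.75679675]
 [ 280.83548074  146.50545124]
 [ 206.96622023 -125.04741838]
 [ 210.95925826   52.9633019 ]
 [ 380.07302655 -122.98431989]
 [ 280.66384742   52.42207704]]
```

View pics/w5.png

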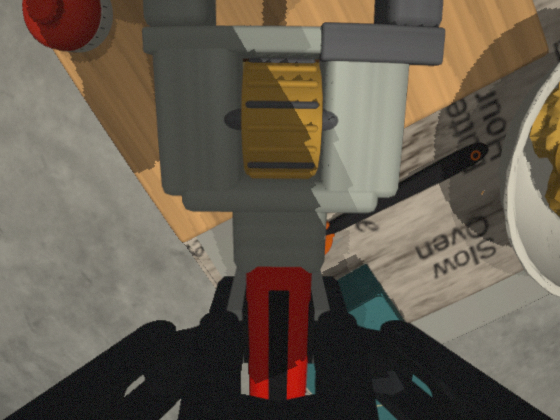

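Close view: worm at cols 242–323, rows 60–178; back wall of the mouth at row ~25; fixed-jaw inner corner at about (216,25), sliding-jaw inner edge ~(376,20); handle held between the pads.

```bash
python3 - <<'E'
from h import *
np.set_printoptions(precision=1,suppress=True)
q=np.load("w5.npy",allow_pickle=True).item(); s=bot.observe(); p,R=pose(s)
ims={n:bot.grab_frame(n) for n in("scene","side")}
for n in ims: cv2.imwrite(f"pics/{n}5.png",ims[n][:,:,::-1])
th=np.linspace(0,2*np.pi,60)
def W(X,x0,pt,z0): # X wrench coords, x0 grasp x, pt pitch of wrench mouth-down deg about grasp, z0 grasp point offset
    v=np.array(X,float)-[x0,0,z0]; c,sn=np.cos(np.radians(pt)),np.sin(np.radians(pt))
    x=v[0]*c-v[2]*sn; z=v[0]*sn+v[2]*c
    return p-.019*R[:,2]-R[:,0]*x+R[:,1]*v[1]-R[:,2]*z
obs={}
for n,b in(("scene",None),("side",None)):
    a=proj(bot.camera_params(n),W((.051,0,.02),.115,0,0))[0]; x,y=a.astype(int); bb=(x-25,y-25,x+25,y+25)
    try:c,st,_=big(mask(ims[n],(14,130,60),(32,255,255),bb)); obs[n]=c; print(n,"worm obs",c,st,"pred",a)
    except Exception as e: print(n,e,a)
for x0,pt,z0 in((.115,0,0),(.108,0,0),(.115,5,0),(.115,10,0),(.115,5,.003),(.115,0,.004)):
    w=[W((.051+.016*np.cos(t),0,.008+.016*np.sin(t)),x0,pt,z0) for t in th]; r=proj(q,w)[:,1]
    a=proj(q,[W(X,x0,pt,z0) for X in((.026,-.02,.01),(.051,-.01,.024),(.051,.01,.024),(.079,0,.01),(.097,0,.008))])
    print(x0,pt,z0,"back",a[0],"wheel cols",a[1:3,0],"row",a[1,1],"max row",r.max(),"head end",a[3,1],"red",a[4,1],
      [proj(bot.camera_params(n),W((.051,0,.02),x0,pt,z0))[0] for n in ims])
E
```

```text
scene worm obs [274.3 190. ] [265 183  21  14 186] pred [270.5 190.7]
side worm obs [300.9 216. ] [280 211  38   8 150] pred [293.4 194.7]
0.115 0 0 back [209.4  50.8] wheel cols [241.7 316.8] row 144.36508438282658 max row 188.80720917980906 head end 224.58130768770272 red 271.37590677055965 [array([270.5, 190.7]), array([293.4, 194.7])]
0.108 0 0 back [210.4  75.9] wheel cols [242.4 316. ] row 170.12742758556618 max row 210.51275678666852 head end 244.43649417830312 red 289.1245715551765 [array([266.8, 191.5]), array([290.5, 196. ])]
0.115 5 0 back [213.8  51.3] wheel cols [243.4 315. ] row 134.8076693376243 max row 182.9198063987106 head end 219.14579779611276 red 267.621528605617 [array([271.2, 193.6]), array([293.8, 197.2])]
0.115 10 0 back [217.7  54. ] wheel cols [245.  313.2] row 127.79849381976332 max row 178.96408824897657 head end 214.67781844182485 red 264.23914330282946 [array([271.5, 196.5]), array([293.9, 200. ])]
0.115 5 0.003 back [215.4  53.1] wheel cols [244.3 314. ] row 134.46006544620468 max row 181.48513489593736 head end 216.9034228141251 red 264.43693849313075 [array([270.9, 195.2]), array([293.5, 198.8])]
0.115 0 0.004 back [211.8  52. ] wheel cols [243.  315.4] row 142.25479038771635 max row 185.564709216068 head end 220.3840794184634 red 266.11206090205957 [array([270.4, 192.9]), array([293.2, 196.7])]
```

```bash
python3 - <<'E'
from h import *
np.set_printoptions(precision=4,suppress=True)
print(delta(np.array([.5804,-.0760,.17]),down(np.radians(-148))))
E
```

```text
[ 0.3106 -0.3129  0.0229 -0.0003  0.006   0.0808]
```

>>> move_arm:
  moves:
    - [[0, 0.03, -0.03, 0.0, 0, 0.002, 0.008], [0, 0.06, -0.06, 0.0, 0, 0.004, 0.016], [0, 0.09, -0.09, 0.0, 0, 0.006, 0.024], [0, 0.12, -0.12, 0.0, 0, 0.006, 0.032], [0, 0.15, -0.15, 0.0, 0, 0.006, 0.04]]

```text
clock: 9.1
position: [0.515, 0.1411, 0.1971]
tool_rot: [-3.134, -0.0, -2.329]
force: [1.2, -0.1, -5.5]
grip_width: 0.0208
finger_force: 108.1
```

```bash
python3 - <<'E'
from h import *
np.set_printoptions(precision=4,suppress=True)
print(delta(np.array([.5804,-.0760,.17]),down(np.radians(-148))),bot.observe()["qpos"].round(2),np.degrees(bot.observe()["tool_rot"]))
E
```

```text
[ 0.1126 -0.1966  0.0285 -0.0011  0.0001  0.0404] [ 0.39  0.65 -1.11  1.84  0.67  1.08  1.4 ] [-179.5936   -0.0001 -133.4693]
```

>>> move_arm:
  moves:
    - [[0, 0.022, -0.039, 0.0, 0, 0, 0.01], [0, 0.044, -0.078, 0.0, 0, 0, 0.02], [0, 0.067, -0.117, 0.01, -0.001, 0, 0.03], [0, 0.09, -0.157, 0.02, -0.001, 0, 0.04], [0, 0.1126, -0.1966, 0.0285, -0.001, 0, 0.0404]]

```text
clock: 9.6
position: [0.5806, -0.0762, 0.1697]
tool_rot: [-3.14, 0.001, -2.584]
force: [1.8, 0.0, -5.1]
grip_width: 0.0204
finger_force: 108.2
```

>>> move_arm:
  moves:
    - [[0, 0, 0, 0, 0, 0, 0], [0, 0, 0, 0, 0, 0, 0]]

```text
clock: 9.8
position: [0.5803, -0.075, 0.1696]
tool_rot: [3.142, 0.0, -2.583]
force: [-0.3, 1.7, -5.8]
grip_width: 0.0207
finger_force: 108.7
```

```bash
python3 - <<'E'
from h import *
np.set_printoptions(precision=4,suppress=True)
s=bot.observe();print(delta(np.array([.5804,-.0760,.085]),down(np.radians(-148))),s["qpos"].round(2),np.degrees(s["tool_rot"]),s["position"])
ims=[cv2.cvtColor(bot.grab_frame(n),cv2.COLOR_RGB2BGR) for n in("wrist","scene","side")]
cv2.imwrite("pics/w6.png",ims[0]);cv2.imwrite("pics/sc6.png",ims[1]);cv2.imwrite("pics/si6.png",ims[2])
a=cv2.resize(ims[0],(520,390)); b=cv2.resize(ims[1][120:260,260:420],(280,245)); c=cv2.resize(ims[2][110:250,230:390],(280,245))
o=np.zeros((490,800,3),np.uint8); o[:390,:520]=a;o[:245,520:]=b;o[245:,520:]=c; cv2.imwrite("pics/c6.png",o)
E
```

```text
[ 0.0005 -0.0009  0.0846  0.      0.0001 -0.    ] [ 0.69  0.73 -1.01  1.73  0.69  1.08  1.58] [ 179.9957    0.0211 -148.015 ] [ 0.5803 -0.075   0.1696]
```

View pics/c6.png

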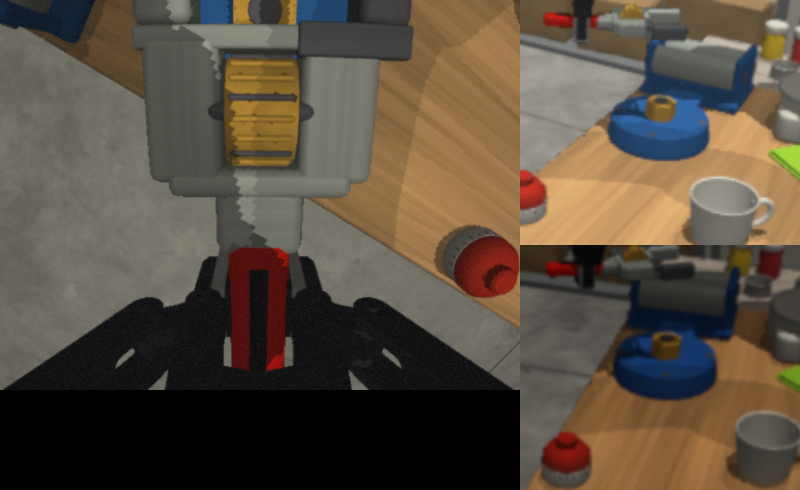

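The wrist view shows the nut and stud at about (265,10) of the shrunk picture, between the jaw roots (inner edges at cols ~200 and ~347); the outside views show the wrench level above the foot.

```bash
python3 - <<'E'
from h import *
np.set_printoptions(precision=1,suppress=True)
q=bot.camera_params("wrist"); im=cv2.imread("pics/w6.png")[:,:,::-1].copy()
m=mask(im,(14,110,50),(32,255,255),(225,0,345,32))
for y in range(0,26,4):
    x=np.where(m[y])[0]; g=im[y].astype(int); d=np.where((g[230:330].max(1)<95))[0]+230
    print(y,(x.min(),x.max()) if len(x) else None, (d.min(),d.max()) if len(d) else None)
N=np.array([.4745,-.1365]); c=lambda a,z,r=.0231: np.r_[N+r*np.array([np.cos(np.radians(a)),np.sin(np.radians(a))]),z]
print("corners top",proj(q,[c(a,.073) for a in(31,91,-29)]),"ctr",proj(q,np.r_[N,.077]),"stud",proj(q,[c(121,.077,.008),c(-59,.077,.008)]))
e=cv2.Canny(im,40,120); print("edges row10",np.where(e[10])[0],"row18",np.where(e[18])[0])
E
```

```text
0 (np.int64(251), np.int64(318)) (np.int64(245), np.int64(301))
4 (np.int64(251), np.int64(318)) (np.int64(246), np.int64(303))
8 (np.int64(251), np.int64(318)) (np.int64(245), np.int64(304))
12 (np.int64(251), np.int64(318)) (np.int64(246), np.int64(304))
16 (np.int64(251), np.int64(318)) (np.int64(247), np.int64(303))
20 (np.int64(251), np.int64(318)) (np.int64(247), np.int64(302))
24 (np.int64(251), np.int64(318)) (np.int64(245), np.int64(329))
corners top [[281.4  50.6]
 [315.3  31.5]
 [248.3  29.9]] ctr [[282.4   8.8]] stud [[296.1   9.1]
 [268.6   8.5]]
edges row10 [ 32  33  34  52  98 110 143 180 181 182 204 205 207 215 246 251 253 254
 266 279 280 304 310 311 319 374 442 545 553] row18 [ 95 108 143 144 182 205 216 245 251 268 279 302 303 310 319 374 442 534
 556]
```

>>> move_arm:
  moves:
    - [[0, -0.001, 0, 0.03, 0, 0, 0], [0, -0.001, 0, 0.06, 0, 0, 0], [0, -0.001, 0, 0.085, 0, 0, 0], [0, -0.001, 0, 0.099, 0, 0, 0], [0, -0.001, 0, 0.099, 0, 0, 0]]

```text
clock: 10.45
position: [0.581, -0.0721, 0.0699]
tool_rot: [3.14, -0.001, -2.579]
force: [-0.8, 0.8, -5.0]
grip_width: 0.0207
finger_force: 108.6
```

>>> move_arm:
  moves:
    - [[0, 0, 0, 0.003, 0, 0, 0], [0, 0, 0, 0.006, 0, 0, 0], [0, 0, 0, 0.009, 0, 0, 0]]

```text
clock: 10.75
position: [0.5822, -0.0729, 0.0626]
tool_rot: [-3.14, 0.001, -2.581]
force: [0.4, 0.2, -5.1]
grip_width: 0.0207
finger_force: 108.7
```

>>> move_arm:
  moves:
    - [[0, 0, 0, 0.003, 0, 0, 0], [0, 0, 0, 0.006, 0, 0, 0], [0, 0, 0, 0.009, 0, 0, 0]]

```text
clock: 11.05
position: [0.5817, -0.0728, 0.0528]
tool_rot: [-3.141, 0.0, -2.58]
force: [0.2, -1.1, -5.6]
grip_width: 0.0209
finger_force: 108.7
```

```bash
python3 - <<'E'
from h import *
s=bot.observe();print(s["clock"],s["position"],np.degrees(s["tool_rot"]),s["force"],s["moment"])
for n in("wrist","side"): cv2.imwrite(f"pics/{n}7.png",cv2.cvtColor(bot.grab_frame(n),cv2.COLOR_RGB2BGR))
im=cv2.imread("pics/wrist7.png"); e=cv2.Canny(im,40,120); print("row8",np.where(e[8])[0],"row18",np.where(e[18])[0])
E
```

```text
11.05 [ 0.58172797 -0.07283724  0.05278131] [-1.79984879e+02  4.63893779e-03 -1.47849085e+02] [ 0.15501504 -1.09031421 -5.55054567] [ 0.20968809 -0.37350524 -0.05246458]
row8 [ 95 135 143 206 215 247 248 264 265 287 288 309 310 339 340 460 461 478] row18 [ 99 136 144 145 202 216 263 264 265 279 280 281 282 291 292 336 337 338
 466 475]
```

>>> move_arm:
  moves:
    - [[0, 0, -0.001, 0.003, 0, 0, 0], [0, 0, -0.001, 0.006, 0, 0, 0], [0, 0, -0.001, 0.009, 0, 0, 0]]

```text
clock: 11.45
position: [0.5822, -0.0737, 0.0436]
tool_rot: [-3.141, 0.0, -2.58]
force: [-0.1, 1.2, -5.1]
grip_width: 0.0207
finger_force: 108.7
```

>>> move_arm:
  moves:
    - [[0, 0, 0, 0.001, 0, 0, 0], [0, 0, 0, 0.002, 0, 0, 0], [0, 0, 0, 0.002, 0, 0, 0]]

```text
clock: 11.75
position: [0.5822, -0.0736, 0.0418]
tool_rot: [-3.142, -0.0, -2.58]
force: [-0.8, -0.2, -4.9]
grip_width: 0.0205
finger_force: 108.7
```

Still no contact; inching down further.

>>> move_arm:
  moves:
    - [[0, 0, 0, 0.001, 0, 0, 0], [0, 0, 0, 0.0015, 0, 0, 0]]

```text
clock: 11.95
position: [0.5823, -0.0737, 0.0404]
tool_rot: [-3.141, 0.0, -2.58]
force: [0.5, -0.4, -5.0]
grip_width: 0.0205
finger_force: 108.7
```

>>> move_arm:
  moves:
    - [[0, 0, 0, 0.001, 0, 0, 0], [0, 0, 0, 0.0015, 0, 0, 0]]

```text
clock: 12.15
position: [0.5822, -0.0736, 0.0388]
tool_rot: [-3.141, 0.0, -2.58]
force: [-0.0, -0.5, -4.4]
grip_width: 0.0209
finger_force: 108.7
```

>>> move_arm:
  moves:
    - [[0, 0, 0, 0.001, 0, 0, 0], [0, 0, 0, 0.001, 0, 0, 0]]

```text
clock: 12.35
position: [0.5822, -0.0736, 0.0378]
tool_rot: [-3.142, -0.0, -2.58]
force: [-0.7, 0.9, -4.3]
grip_width: 0.0207
finger_force: 108.7
```

>>> move_arm:
  moves:
    - [[0, 0, 0, 0.001, 0, 0, 0], [0, 0, 0, 0.001, 0, 0, 0]]

```text
clock: 12.55
position: [0.5822, -0.0736, 0.0368]
tool_rot: [-3.142, -0.0, -2.58]
force: [-0.1, 0.1, -4.2]
grip_width: 0.0207
finger_force: 108.7
```

>>> move_arm:
  moves:
    - [[0, 0, 0, 0.001, 0, 0, 0], [0, 0, 0, 0.001, 0, 0, 0]]

```text
clock: 12.75
position: [0.5821, -0.0736, 0.0358]
tool_rot: [3.142, -0.0, -2.58]
force: [-0.3, 0.1, -4.3]
grip_width: 0.0203
finger_force: 108.7
```

```bash
python3 - <<'E'
from h import *
s=bot.observe();print(s["clock"],s["position"],np.degrees(s["tool_rot"]),s["force"],s["moment"])
for n in("wrist","side","scene"): cv2.imwrite(f"pics/{n}8.png",cv2.cvtColor(bot.grab_frame(n),cv2.COLOR_RGB2BGR))
a=cv2.imread("pics/side8.png")[110:230,250:410];b=cv2.imread("pics/scene8.png")[120:240,270:430];w=cv2.imread("pics/wrist8.png")[:280,100:460]
o=np.zeros((580,800,3),np.uint8);o[:300,:400]=cv2.resize(a,(400,300));o[:300,400:]=cv2.resize(b,(400,300));o[300:,:360]=w;cv2.imwrite("pics/c8.png",o)
E
```

```text
12.75 [ 0.58214371 -0.07359518  0.03577986] [ 1.79999250e+02 -9.20429687e-03 -1.47843650e+02] [-0.31463167  0.13568568 -4.28062092] [ 0.20014326 -0.36720679  0.00971839]
```

View pics/c8.png

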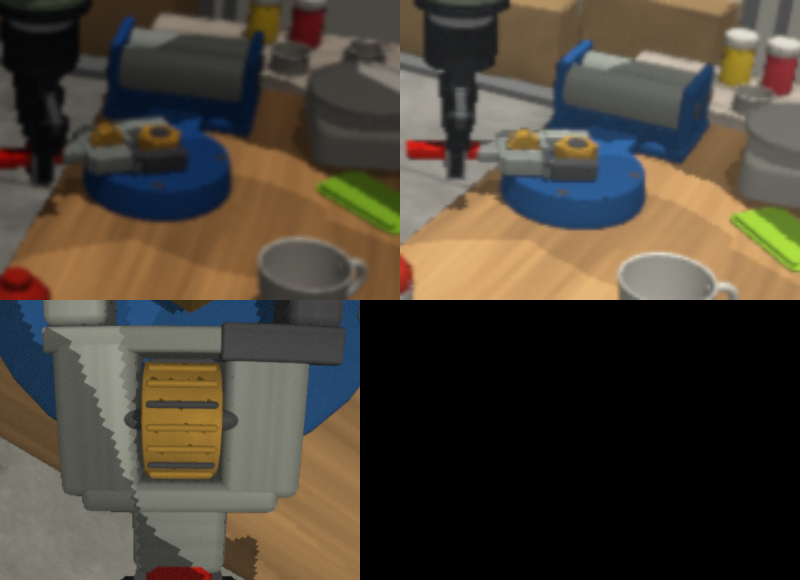

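The wrench's head surrounds the nut, nearly on the foot, with the nut's corner showing just before the mouth's back wall. Force says it is not yet down.

>>> move_arm:
  moves:
    - [[0, 0, 0, 0.001, 0, 0, 0], [0, 0, 0, 0.001, 0, 0, 0]]

```text
clock: 13.1
position: [0.5822, -0.0736, 0.0348]
tool_rot: [-3.141, -0.0, -2.58]
force: [0.4, -0.4, -4.9]
grip_width: 0.0207
finger_force: 108.7
```

>>> move_arm:
  moves:
    - [[0, 0, 0, 0.001, 0, 0, 0], [0, 0, 0, 0.001, 0, 0, 0]]

```text
clock: 13.3
position: [0.5822, -0.0736, 0.0338]
tool_rot: [-3.142, -0.0, -2.58]
force: [0.2, 0.4, -5.2]
grip_width: 0.0208
finger_force: 108.7
```

```bash
python3 - <<'E'
from h import *
s=bot.observe();print(s["clock"],s["position"],np.degrees(s["tool_rot"]),s["force"],s["moment"])
E
```

```text
13.3 [ 0.58219422 -0.07362574  0.03383068] [-1.79995135e+02 -3.84751328e-03 -1.47845008e+02] [ 0.24017387  0.41216701 -5.21389458] [ 0.1994584  -0.2923014   0.01690185]
```

>>> move_arm:
  moves:
    - [[0, 0, 0, 0.0005, 0, 0, 0], [0, 0, 0, 0.001, 0, 0, 0]]

```text
clock: 13.5
position: [0.5823, -0.0736, 0.0329]
tool_rot: [-3.141, 0.0, -2.58]
force: [0.1, 0.2, -3.1]
grip_width: 0.0206
finger_force: 109.0
```

>>> move_arm:
  moves:
    - [[0, 0, 0, 0.0005, 0, 0, 0], [0, 0, 0, 0.001, 0, 0, 0]]

```text
clock: 13.7
position: [0.5823, -0.0736, 0.032]
tool_rot: [-3.141, 0.0, -2.58]
force: [0.1, -0.6, 0.7]
grip_width: 0.0207
finger_force: 109.6
```

```bash
python3 - <<'E'
from h import *
s=bot.observe();print(s["clock"],s["position"],np.degrees(s["tool_rot"]),s["force"],s["moment"])
E
```

```text
13.7 [ 0.58233418 -0.07355664  0.03204608] [-1.79986231e+02  1.14555446e-02 -1.47842333e+02] [ 0.11696967 -0.62642696  0.67700608] [0.12699512 0.14960686 0.01283168]
```

>>> move_arm:
  moves:
    - [[0, 0, 0.0007, 0, 0, 0, 0], [0, 0, 0.0013, 0, 0, 0, 0], [0, 0, 0.0013, 0, 0, 0, 0]]

```text
clock: 14.0
position: [0.5816, -0.0726, 0.0321]
tool_rot: [-3.141, 0.0, -2.58]
force: [2.7, -1.3, 0.1]
grip_width: 0.0204
finger_force: 109.5
```

>>> move_arm:
  moves:
    - [[0, 0, 0.0007, 0, 0, 0, 0], [0, 0, 0.001, 0, 0, 0, 0], [0, 0, 0.001, 0, 0, 0, 0]]

```text
clock: 14.3
position: [0.581, -0.0717, 0.032]
tool_rot: [-3.141, -0.0, -2.58]
force: [1.5, -1.9, 1.7]
grip_width: 0.0207
finger_force: 109.5
```

>>> move_arm:
  moves:
    - [[0, 0, 0.0007, 0, 0, 0, 0], [0, 0, 0.001, 0, 0, 0, 0], [0, 0, 0.001, 0, 0, 0, 0]]

```text
clock: 14.6
position: [0.5805, -0.0708, 0.0319]
tool_rot: [-3.141, 0.0, -2.58]
force: [0.3, -2.4, 1.4]
grip_width: 0.0204
finger_force: 109.6
```

>>> move_arm:
  moves:
    - [[0, 0, 0.0005, 0, 0, 0, 0], [0, 0, 0.0007, 0, 0, 0, 0], [0, 0, 0.0007, 0, 0, 0, 0]]

```text
clock: 14.9
position: [0.5803, -0.0704, 0.032]
tool_rot: [-3.141, 0.0, -2.58]
force: [3.0, -3.7, 1.8]
grip_width: 0.0204
finger_force: 109.6
```

```bash
python3 - <<'E'
from h import *
s=bot.observe();p,R=pose(s);print(s["clock"],s["position"],s["force"],R.T@s["force"],s["moment"])
E
```

```text
14.9 [ 0.58029028 -0.07044486  0.03200481] [ 3.03886894 -3.69833063  1.78537626] [-0.60471739 -4.74947623 -1.78233966] [-0.72656618 -0.45143292  0.3618381 ]
```

>>> move_arm:
  moves:
    - [[0.5, 0, 0, 0, 0, 0, 0], [0.5, 0, 0, 0, 0, 0, 0], [0.5, 0, 0, 0, 0, 0, 0], [0.5, 0, 0, 0, 0, 0, 0]]
  force: 60

```text
clock: 15.3
position: [0.5799, -0.0701, 0.0319]
tool_rot: [3.141, -0.0, -2.58]
force: [0.1, 0.5, 0.5]
grip_width: 0.0425
finger_force: 0.0
```

>>> move_arm:
  moves:
    - [[0.5, 0, 0, -0.02, 0, 0, 0], [0.5, 0, 0, -0.05, 0, 0, 0], [0.5, 0, 0, -0.09, 0, 0, 0], [0, 0, 0, -0.12, 0, 0, 0], [0, 0, 0, -0.14, 0, 0, 0]]

```text
clock: 15.8
position: [0.5805, -0.07, 0.1742]
tool_rot: [-3.14, 0.001, -2.58]
force: [0.6, 0.7, -0.5]
grip_width: 0.0145
finger_force: 0.0
```

```bash
python3 - <<'E'
from h import *
np.set_printoptions(precision=4,suppress=True)
s=bot.observe();p,R=pose(s);print(s["clock"],s["position"],s["force"],s["grip_width"],np.degrees(s["tool_rot"]),s["qpos"].round(2))
q=bot.camera_params("wrist");im=bot.grab_frame("wrist");cv2.imwrite("pics/w9.png",im[:,:,::-1])
c,st,l=big(mask(im,(14,120,50),(32,255,255),(180,60,380,330))); print("worm",c,st)
for z in(.083,.075): print(onz(q,c,z), R.T@(onz(q,c,z)-p))
b=(200,200,360,420); m=mask(im,(0,150,50),(8,255,255),b)|mask(im,(172,150,50),(180,255,255),b); c,st,l=big(m); print("red",c,st)
E
```

```text
15.8 [ 0.5805 -0.07    0.1742] [ 0.5602  0.6994 -0.4836] 0.014530129012872251 [-179.933     0.081  -147.8362] [ 0.68  0.72 -1.01  1.73  0.68  1.08  1.57]
worm [348.3018 161.8786] [ 294   61   86  180 8286]
[ 0.5282 -0.0502  0.083 ] [0.0338 0.0447 0.0911]
[ 0.5287 -0.0481  0.075 ] [0.0323 0.0462 0.0991]
red [277.6387 237.4373] [ 263  200   30   71 1619]
```

View pics/w9.png

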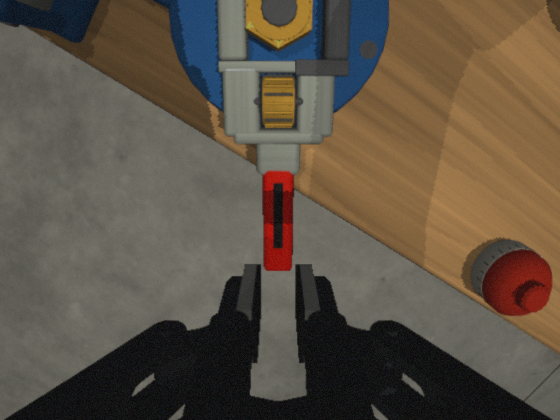

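The wrench lies flat round the nut (nut's corner at (278,47), fixed jaw touching at col 246, a gap at the sliding jaw), worm at (279,101), handle to (278,268).

```bash
python3 - <<'E'
from h import *
np.set_printoptions(precision=4,suppress=True)
q=bot.camera_params("wrist");im=cv2.imread("pics/w9.png")[:,:,::-1].copy();p,R=pose()
c,st,l=big(mask(im,(14,100,40),(32,255,255),(250,68,310,135))); print("worm",c,st)
th=np.linspace(0,np.pi,60)
for xt in(.064,.066,.068,.070,.072):
    O=p+R@[xt,0,0]; O[2]=.067
    r=proj(q,[O+R@[.016*np.cos(t),0,-.016*np.sin(t)] for t in th]); top=proj(q,O+[0,0,.016]); print(xt,r[:,1].min(),r[:,1].max(),"top",top)
W=onz(q,(c[0],c[1]),.083); print(R.T@(W-p))
# handle end & back wall
print("end", R.T@(onz(q,(278,268),.067)-p), "back", R.T@(onz(q,(278,61),.069)-p), "red0",R.T@(onz(q,(278,172),.067)-p))
g=cv2.Canny(im,40,120); print("row20",np.where(g[20,200:360])[0]+200,"row33",np.where(g[33,200:360])[0]+200)
E
```

```text
worm [277.9928 101.3885] [ 262   76   33   52 1524]
0.064 85.5033658306814 135.2490298086046 top [[278.3831 112.2613]]
0.066 82.31123095227221 132.21875176879445 top [[278.3855 108.9524]]
0.068 79.10857677544647 129.17624507038408 top [[278.3879 105.6304]]
0.07 75.89124690891856 126.12157543052892 top [[278.3903 102.2955]]
0.072 72.65700637955808 123.05481230264688 top [[278.3927  98.9477]]
[0.0708 0.     0.0932]
end [-0.0503  0.0001  0.1096] back [0.0954 0.     0.1071] red0 [0.0231 0.     0.1093]
row20 [215 217 245 265 266 292 293 312 316 317 322 350] row33 [216 218 245 253 254 255 261 262 263 296 297 299 303 304 305 314 315 321
 349]
```

>>> move_arm:
  moves:
    - [[0, 0.03, 0, 0.01, 0, 0, 0], [0, 0.061, 0, 0.03, 0, 0, 0], [0, 0.061, 0, 0.06, 0, 0, 0], [0, 0.061, 0, 0.084, 0, 0, 0], [0, 0.061, 0, 0.084, 0, 0, 0]]

```text
clock: 16.35
position: [0.5269, -0.1026, 0.0856]
tool_rot: [3.139, -0.003, -2.58]
force: [-0.1, 1.1, 1.0]
grip_width: -0.0
finger_force: 0.0
```

>>> move_arm:
  moves:
    - [[0, 0, 0, 0.002, 0, 0, 0], [0, 0, 0, 0.004, 0, 0, 0], [0, 0, 0, 0.004, 0, 0, 0]]

```text
clock: 16.65
position: [0.5289, -0.1027, 0.0847]
tool_rot: [-3.141, 0.001, -2.58]
force: [0.7, 0.8, 0.1]
grip_width: 0.0002
finger_force: 0.0
```

>>> move_arm:
  moves:
    - [[0, 0, 0, 0.001, 0, 0, 0], [0, 0, 0, 0.002, 0, 0, 0], [0, 0, 0, 0.002, 0, 0, 0]]

```text
clock: 16.95
position: [0.5287, -0.1027, 0.0823]
tool_rot: [-3.141, 0.0, -2.58]
force: [-0.8, -0.8, 6.1]
grip_width: -0.0002
finger_force: 2.8
```

>>> move_arm:
  moves:
    - [[0, 0, 0, 0.0005, 0, 0, 0], [0, 0, 0, 0.0008, 0, 0, 0], [0, 0, 0, 0.0008, 0, 0, 0]]

```text
clock: 17.25
position: [0.5289, -0.1026, 0.0819]
tool_rot: [-3.14, 0.001, -2.58]
force: [-3.3, 0.3, 15.2]
grip_width: -0.0
finger_force: 6.8
```

>>> move_arm:
  moves:
    - [[0, 0.003, 0, 0, 0, 0, 0], [0, 0.006, 0, 0, 0, 0, 0], [0, 0.009, 0, 0, 0, 0, 0]]

```text
clock: 17.55
position: [0.5228, -0.1064, 0.0824]
tool_rot: [-3.14, 0.004, -2.58]
force: [7.4, 4.8, 13.0]
grip_width: 0.0001
finger_force: 7.1
```

>>> move_arm:
  moves:
    - [[0, 0.003, 0, 0, 0, 0, 0], [0, 0.006, 0, 0, 0, 0, 0], [0, 0.008, 0, 0, 0, 0, 0], [0, 0.008, 0, 0, 0, 0, 0]]

```text
clock: 17.95
position: [0.5158, -0.111, 0.0825]
tool_rot: [-3.14, 0.004, -2.58]
force: [2.7, 2.8, 17.0]
grip_width: 0.0001
finger_force: 8.5
```

```bash
cat > look.py <<'E'
from h import *
import sys
np.set_printoptions(precision=4,suppress=True)
s=bot.observe();p,R=pose(s);print(s["clock"],s["position"],np.degrees(s["tool_rot"]),"F",R.T@s["force"])
im=bot.grab_frame("wrist");cv2.imwrite(f"pics/{sys.argv[1]}.png",im[:,:,::-1])
E
python3 look.py w10
```

```text
17.95 [ 0.5158 -0.111   0.0825] [-179.9073    0.2185 -147.8157] F [ -3.8492   0.8705 -16.9578]
```

>>> move_arm:
  moves:
    - [[0, 0, 0, -0.008, 0, 0, 0], [0, -0.008, 0, -0.01, 0, 0, 0], [0, -0.016, 0, -0.01, 0, 0, 0], [0, -0.017, 0, -0.003, 0, 0, 0], [0, -0.017, 0, 0, 0, 0, 0]]

```text
clock: 18.5
position: [0.5283, -0.1023, 0.0801]
tool_rot: [3.141, -0.0, -2.58]
force: [1.5, 2.1, 12.5]
grip_width: -0.0003
finger_force: 6.5
```

>>> move_arm:
  moves:
    - [[0, 0, 0, 0.0, 0, 0, 0], [0, 0, 0, 0, 0, 0, 0]]

```text
clock: 18.7
position: [0.5284, -0.1024, 0.0807]
tool_rot: [3.141, 0.0, -2.58]
force: [1.3, 0.7, 0.2]
grip_width: -0.0002
finger_force: 0.7
```

>>> move_arm:
  moves:
    - [[0, 0, 0, -0.02, 0, 0, 0], [0, -0.03, 0, -0.05, 0, 0, 0], [0, -0.06, 0, -0.09, 0, 0, 0], [0, -0.06, 0, -0.09, 0, 0, 0]]

```text
clock: 19.1
position: [0.583, -0.0679, 0.1754]
tool_rot: [-3.139, 0.006, -2.578]
force: [-0.8, -0.1, -0.9]
grip_width: 0.0003
finger_force: 0.0
```

```bash
cat >> look.py <<'E'
q=bot.camera_params("wrist")
c,st,l=big(mask(im,(14,100,40),(32,255,255),(250,66,310,150))); print("worm",c,st)
W=onz(q,c,.083); print("worm world",W,"tool",R.T@(W-p))
g=cv2.Canny(im,40,120); print("row20",np.where(g[20,200:360])[0]+200,"row33",np.where(g[33,200:360])[0]+200)
E
python3 look.py w11
```

```text
19.1 [ 0.583  -0.0679  0.1754] [-179.8646    0.3653 -147.7301] F [0.7205 0.3928 0.9267]
worm [277.8113  87.6588] [ 261   66   34   45 1351]
worm world [ 0.5143 -0.1117  0.083 ] tool [ 0.0821 -0.0002  0.0919]
row20 [214 215 217 245 253 276 277 278 279 280 304 305 307 311 318 346] row33 [215 217 244 247 248 249 258 263 264 265 270 272 276 277 280 285 287 288
 292 293 294 298 299 300 311 312 313 318 321 346]
```

View pics/w11.png

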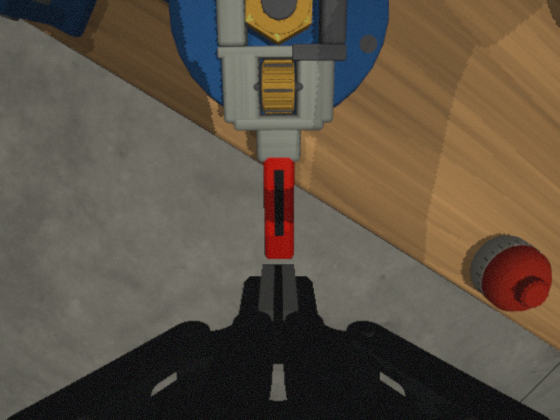

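The wrench slid about 7 mm toward the nut (back wall row ~46, nut corner row ~41) and the sliding jaw moved in from col 322 to 318; worm now at (278,86).

>>> move_arm:
  moves:
    - [[0, 0.035, 0, 0.02, 0, 0, 0], [0, 0.075, 0, 0.05, 0, 0, 0], [0, 0.075, 0, 0.08, 0, 0, 0], [0, 0.075, 0, 0.089, 0, -0.001, 0], [0, 0.075, 0, 0.089, 0, -0.001, 0]]

```text
clock: 19.65
position: [0.516, -0.1105, 0.0826]
tool_rot: [-3.141, 0.007, -2.58]
force: [-2.7, -1.7, 14.0]
grip_width: -0.0
finger_force: 6.8
```

>>> move_arm:
  moves:
    - [[0, 0, 0, 0.002, 0, 0, 0], [0, 0, 0, 0.004, 0, 0, 0], [0, 0, 0, 0.004, 0, 0, 0]]

```text
clock: 19.95
position: [0.5185, -0.1093, 0.0817]
tool_rot: [-3.138, 0.011, -2.579]
force: [-9.5, 3.8, 75.1]
grip_width: -0.0001
finger_force: 37.2
```

>>> move_arm:
  moves:
    - [[0, 0, 0, -0.003, 0, 0, 0], [0, 0, 0, -0.0033, 0, 0, 0], [0, 0, 0, -0.0033, 0, 0, 0]]

```text
clock: 20.25
position: [0.517, -0.11, 0.0824]
tool_rot: [-3.141, 0.009, -2.58]
force: [-0.9, 2.4, 22.8]
grip_width: 0.0002
finger_force: 11.2
```

```bash
python3 -c "
from h import *
s=bot.observe();p,R=pose(s);print(s['clock'],p,R.T@s['force'],np.degrees(s['tool_rot']))"
```

```text
20.25 [ 0.51699366 -0.10998142  0.08244879] [ -0.71998713   2.54226577 -22.76568959] [-179.93818219    0.50401471 -147.80768211]
```

>>> move_arm:
  moves:
    - [[0, 0.0, 0, -0.0005, 0, 0, 0], [0, 0.003, 0, -0.0005, 0, 0, 0], [0, 0.006, 0, -0.0005, 0, 0, 0]]

```text
clock: 20.55
position: [0.5122, -0.113, 0.0826]
tool_rot: [-3.141, 0.01, -2.579]
force: [4.9, 1.8, 11.7]
grip_width: -0.0002
finger_force: 5.8
```

>>> move_arm:
  moves:
    - [[0, 0.003, 0, 0, 0, 0, 0], [0, 0.006, 0, 0, 0, 0, 0], [0, 0.006, 0, 0, 0, 0, 0]]

```text
clock: 20.85
position: [0.5064, -0.1166, 0.0822]
tool_rot: [-3.141, 0.008, -2.58]
force: [3.3, 2.4, 9.5]
grip_width: 0.0003
finger_force: 4.3
```

```bash
python3 -c "
from h import *
s=bot.observe();p,R=pose(s);print(s['clock'],p,R.T@s['force'],np.degrees(s['tool_rot']))"
```

```text
20.85 [ 0.50635898 -0.11663559  0.08224815] [-4.1550436   0.29081492 -9.49015956] [-179.97552921    0.47520327 -147.82178317]
```

>>> move_arm:
  moves:
    - [[0, 0, 0, -0.008, 0, 0, 0], [0, -0.008, 0, -0.01, 0, 0, 0], [0, -0.014, 0, -0.006, 0, 0, 0], [0, -0.014, 0, -0.002, 0, 0, 0], [0, -0.014, 0, -0.001, 0, 0, 0]]

```text
clock: 21.35
position: [0.5179, -0.109, 0.0826]
tool_rot: [3.141, 0.007, -2.58]
force: [-1.2, 2.0, 16.8]
grip_width: -0.0004
finger_force: 8.0
```

>>> move_arm:
  moves:
    - [[0, 0, 0, 0.0005, 0, 0, 0], [0, 0, 0, 0.001, 0, 0, 0], [0, 0, 0, 0.001, 0, 0, 0]]

```text
clock: 21.65
position: [0.5179, -0.1091, 0.0825]
tool_rot: [-3.141, 0.007, -2.58]
force: [-2.9, 1.3, 20.6]
grip_width: -0.0003
finger_force: 10.3
```

>>> move_arm:
  moves:
    - [[0, 0.003, 0, -0.0003, 0, 0, 0], [0, 0.006, 0, -0.0003, 0, 0, 0]]

```text
clock: 21.85
position: [0.5135, -0.1118, 0.0826]
tool_rot: [-3.141, 0.009, -2.579]
force: [4.3, 4.9, 11.0]
grip_width: 0.0
finger_force: 5.2
```

>>> move_arm:
  moves:
    - [[0, 0.003, 0, 0, 0, 0, 0], [0, 0.006, 0, 0, 0, 0, 0], [0, 0.007, 0, 0, 0, 0, 0]]

```text
clock: 22.15
position: [0.5073, -0.1158, 0.0825]
tool_rot: [-3.141, 0.009, -2.58]
force: [3.8, 3.9, 7.2]
grip_width: 0.0003
finger_force: 4.0
```

>>> move_arm:
  moves:
    - [[0, 0, 0, -0.02, 0, 0, 0], [0, -0.03, 0, -0.05, 0, 0, 0], [0, -0.07, 0, -0.09, 0, 0, 0], [0, -0.07, 0, -0.09, 0, 0, 0], [0, -0.07, 0, -0.09, 0, 0, 0]]

```text
clock: 22.65
position: [0.5657, -0.0789, 0.1728]
tool_rot: [-3.141, 0.007, -2.579]
force: [-0.6, -1.1, -0.9]
grip_width: 0.0005
finger_force: 0.0
```

```bash
python3 look.py w12; python3 -c "
import cv2
i=cv2.imread('pics/w12.png')[0:150,190:370]; cv2.imwrite('pics/w12c.png',cv2.resize(i,(720,600),interpolation=cv2.INTER_CUBIC))"
```

```text
22.65 [ 0.5657 -0.0789  0.1728] [-179.966     0.3969 -147.7859] F [ 1.0713 -0.653   0.9066]
worm [277.5822 117.7186] [ 261   92   34   52 1503]
worm world [ 0.5132 -0.1124  0.083 ] tool [ 0.0629 -0.0003  0.0893]
row20 [213 215 245 250 268 269 289 312 317 342] row33 [213 214 216 245 248 261 296 312 317 342]
```

View pics/w12c.png

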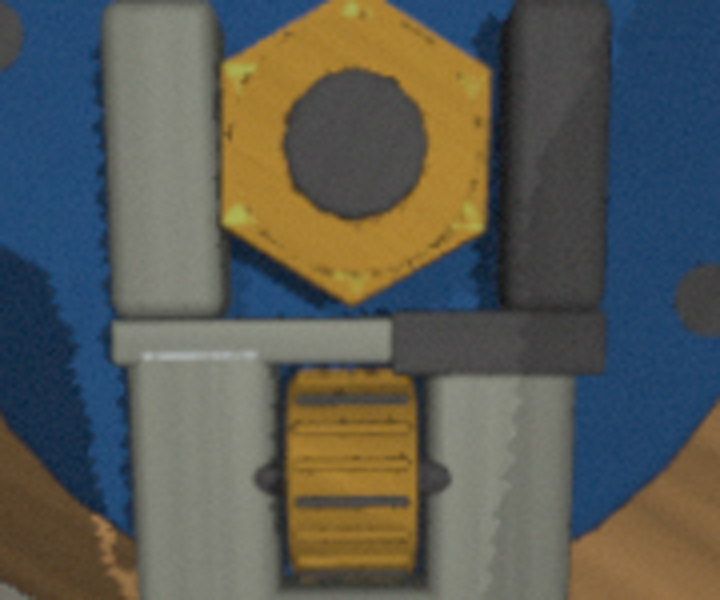

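The nut sits squarely between the jaws, touching the fixed jaw; about 2.3 mm gap remains at the sliding jaw (cols 489→504 in the crop). More strokes are needed.

>>> move_arm:
  moves:
    - [[0, 0.03, 0, 0.02, 0, 0, 0], [0, 0.055, 0, 0.05, 0, -0.001, 0], [0, 0.055, 0, 0.08, 0, -0.001, 0], [0, 0.055, 0, 0.087, 0, -0.001, 0], [0, 0.055, 0, 0.087, 0, -0.001, 0]]

```text
clock: 23.2
position: [0.518, -0.1087, 0.0843]
tool_rot: [3.14, 0.011, -2.58]
force: [0.3, 0.8, 0.2]
grip_width: -0.0
finger_force: 0.0
```

>>> move_arm:
  moves:
    - [[0, 0, 0, 0.001, 0, 0, 0], [0, 0, 0, 0.001, 0, 0, 0]]

```text
clock: 23.4
position: [0.519, -0.1086, 0.0843]
tool_rot: [3.142, 0.012, -2.58]
force: [-0.4, -0.7, 1.1]
grip_width: -0.0003
finger_force: 0.0
```

```bash
cat > st.py <<'E'
from h import *
s=bot.observe();p,R=pose(s);W=np.array([.5137,-.1117,.083]);print(s['clock'],p.round(4),"F",(R.T@s['force']).round(1),np.degrees(s['tool_rot']).round(2),"x past worm",round((R.T@(p-W))[0]*1000,1))
E
python3 st.py
```

```text
23.4 [ 0.519  -0.1086  0.0843] F [ 0.7 -0.4 -1.1] [ 180.      0.71 -147.84] x past worm -6.2
```

>>> move_arm:
  moves:
    - [[0, 0, 0, 0.001, 0, 0.002, 0], [0, 0, 0, 0.0018, 0, 0.002, 0], [0, 0, 0, 0.0018, 0, 0.002, 0]]

```text
clock: 23.7
position: [0.5194, -0.1084, 0.0827]
tool_rot: [-3.141, 0.0, -2.58]
force: [-1.9, -1.1, 5.7]
grip_width: -0.0001
finger_force: 3.1
```

>>> move_arm:
  moves:
    - [[0, 0, 0, 0.0004, 0, 0, 0], [0, 0, 0, 0.0004, 0, 0, 0]]

```text
clock: 23.9
position: [0.5195, -0.1084, 0.0826]
tool_rot: [-3.141, 0.0, -2.58]
force: [-2.5, -0.3, 11.7]
grip_width: 0.0001
finger_force: 5.9
```

```bash
python3 st.py
```

```text
23.9 [ 0.5195 -0.1084  0.0826] F [  2.3   1.1 -11.7] [-1.7995e+02  1.0000e-02 -1.4784e+02] x past worm -6.6
```

>>> move_arm:
  moves:
    - [[0, 0.001, 0, 0.0003, 0, 0, 0], [0, 0.004, 0, 0.0003, 0, 0, 0], [0, 0.007, 0, 0.0003, 0, 0, 0]]

```text
clock: 24.2
position: [0.5149, -0.1113, 0.0827]
tool_rot: [-3.14, 0.004, -2.58]
force: [4.4, 3.2, 7.7]
grip_width: 0.0
finger_force: 4.2
```

>>> move_arm:
  moves:
    - [[0, 0.003, 0, 0.0002, 0, 0, 0], [0, 0.006, 0, 0.0002, 0, 0, 0], [0, 0.006, 0, 0.0002, 0, 0, 0]]

```text
clock: 24.5
position: [0.5096, -0.1148, 0.0826]
tool_rot: [-3.14, 0.003, -2.58]
force: [2.8, 3.4, 13.3]
grip_width: -0.0003
finger_force: 6.2
```

```bash
python3 st.py
```

```text
24.5 [ 0.5096 -0.1148  0.0826] F [ -4.2   1.4 -13.3] [-179.93    0.18 -147.81] x past worm 5.1
```

>>> move_arm:
  moves:
    - [[0, 0.002, 0, 0.0004, 0, 0, 0], [0, 0.005, 0, 0.0004, 0, 0, 0], [0, 0.005, 0, 0.0004, 0, 0, 0]]

```text
clock: 24.8
position: [0.5049, -0.1177, 0.0819]
tool_rot: [-3.141, 0.002, -2.58]
force: [2.6, 2.1, 8.3]
grip_width: 0.0001
finger_force: 3.5
```

>>> move_arm:
  moves:
    - [[0, 0, 0, -0.01, 0, 0, 0], [0, -0.009, 0, -0.01, 0, 0, 0], [0, -0.018, 0, -0.008, 0, 0, 0], [0, -0.018, 0, -0.002, 0, 0, 0], [0, -0.018, 0, -0.0015, 0, 0, 0]]

```text
clock: 25.3
position: [0.5203, -0.1076, 0.0825]
tool_rot: [-3.141, 0.002, -2.579]
force: [2.3, 2.0, 15.7]
grip_width: -0.0001
finger_force: 7.7
```

```bash
python3 st.py
```

```text
25.3 [ 0.5203 -0.1076  0.0825] F [ -3.    0.5 -15.7] [-1.7997e+02  1.1000e-01 -1.4779e+02] x past worm -7.8
```

>>> move_arm:
  moves:
    - [[0, 0.002, 0, 0.0003, 0, 0, 0], [0, 0.005, 0, 0.0004, 0, 0, 0], [0, 0.008, 0, 0.0004, 0, 0, 0]]

```text
clock: 25.6
position: [0.5139, -0.1117, 0.0826]
tool_rot: [-3.141, 0.003, -2.579]
force: [5.6, 3.6, 12.1]
grip_width: 0.0002
finger_force: 6.0
```

```bash
python3 st.py
```

```text
25.6 [ 0.5139 -0.1117  0.0826] F [ -6.7   0.1 -12.1] [-179.96    0.19 -147.78] x past worm -0.2
```

>>> move_arm:
  moves:
    - [[0, 0.003, 0, 0.0001, 0, 0, 0], [0, 0.006, 0, 0.0001, 0, 0, 0]]

```text
clock: 25.8
position: [0.5089, -0.1148, 0.0826]
tool_rot: [-3.141, 0.004, -2.579]
force: [5.9, 4.7, 11.9]
grip_width: 0.0003
finger_force: 5.9
```

```bash
python3 st.py
```

```text
25.8 [ 0.5089 -0.1148  0.0826] F [ -7.5   0.9 -11.9] [-179.96    0.21 -147.78] x past worm 5.7
```

>>> move_arm:
  moves:
    - [[0, 0, 0, -0.02, 0, 0, 0], [0, -0.03, 0, -0.05, 0, 0, 0], [0, -0.07, 0, -0.09, 0, 0, 0], [0, -0.07, 0, -0.09, 0, 0, 0], [0, -0.07, 0, -0.09, 0, 0, 0]]

```text
clock: 26.3
position: [0.5671, -0.078, 0.1721]
tool_rot: [-3.141, 0.001, -2.579]
force: [-0.8, -0.9, -0.5]
grip_width: -0.0002
finger_force: 0.0
```

```bash
python3 look.py w13; python3 - <<'E'
import cv2,numpy as np
for f in("w9","w11","w12","w13"):
    g=cv2.GaussianBlur(cv2.imread(f"pics/{f}.png"),(3,3),0).astype(int)
    for r in(16,26):
        row=g[r]; hsv=cv2.cvtColor(cv2.imread(f"pics/{f}.png"),cv2.COLOR_BGR2HSV)[r]
        br=np.where((hsv[:,0]>12)&(hsv[:,0]<34)&(hsv[:,1]>110)&(np.arange(560)>235)&(np.arange(560)<330))[0]
        bl=np.where((hsv[:,0]>95)&(hsv[:,0]<130)&(hsv[:,1]>120)&(np.arange(560)>300)&(np.arange(560)<336))[0]
        print(f,r,"brass",br.min(),br.max(),"blue gap",(bl.min(),bl.max(),len(bl)) if len(bl) else None)
E
```

```text
26.3 [ 0.5671 -0.078   0.1721] [-179.9707    0.0335 -147.7816] F [ 1.2111 -0.349   0.5092]
worm [277.7431 116.6353] [ 261   92   34   52 1530]
worm world [ 0.5135 -0.112   0.083 ] tool [ 0.0636 -0.0002  0.0891]
row20 [215 217 245 248 250 266 267 290 291 306 307 308 309 312 337] row33 [214 215 217 245 248 260 296 311 337]
w9 16 brass 245 311 blue gap (np.int64(313), np.int64(322), 10)
w9 26 brass 245 311 blue gap (np.int64(313), np.int64(321), 9)
w11 16 brass 245 311 blue gap (np.int64(313), np.int64(318), 6)
w11 26 brass 249 308 blue gap (np.int64(310), np.int64(318), 9)
w12 16 brass 245 310 blue gap (np.int64(313), np.int64(314), 2)
w12 26 brass 245 311 blue gap None
w13 16 brass 245 312 blue gap None
w13 26 brass 245 312 blue gap None
```

I have used up my picture views, so from here I go by numbers only. The gap has closed in the edge readings; one more firm stroke will show whether the jaw stalls.

>>> move_arm:
  moves:
    - [[0, 0.03, 0, 0.02, 0, 0, 0], [0, 0.057, 0, 0.05, 0, 0, 0], [0, 0.057, 0, 0.08, 0, 0, 0], [0, 0.057, 0, 0.0875, 0, 0, 0], [0, 0.057, 0, 0.0875, 0, 0, 0]]

```text
clock: 26.85
position: [0.5173, -0.1091, 0.0837]
tool_rot: [3.14, -0.002, -2.58]
force: [-0.1, 1.0, 0.6]
grip_width: -0.0001
finger_force: 0.0
```

>>> move_arm:
  moves:
    - [[0, 0, 0, 0.0007, 0, 0, 0], [0, 0, 0, 0.0012, 0, 0, 0], [0, 0, 0, 0.0012, 0, 0, 0]]

```text
clock: 27.15
position: [0.5181, -0.1091, 0.0833]
tool_rot: [3.141, -0.0, -2.58]
force: [-0.5, 0.5, 0.7]
grip_width: -0.0001
finger_force: 0.0
```

```bash
python3 st.py
```

```text
27.15 [ 0.5181 -0.1091  0.0833] F [ 0.1  0.7 -0.7] [ 1.7999e+02 -2.0000e-02 -1.4785e+02] x past worm -5.1
```

>>> move_arm:
  moves:
    - [[0, 0, 0, 0.001, 0, 0, 0], [0, 0, 0, 0.0016, 0, 0, 0], [0, 0, 0, 0.0016, 0, 0, 0]]

```text
clock: 27.45
position: [0.5184, -0.1091, 0.0826]
tool_rot: [-3.141, -0.0, -2.58]
force: [-4.4, -1.4, 16.7]
grip_width: -0.0002
finger_force: 8.4
```

>>> move_arm:
  moves:
    - [[0, 0.003, 0, 0.0002, 0, 0, 0], [0, 0.006, 0, 0.0002, 0, 0, 0]]

```text
clock: 27.65
position: [0.5149, -0.1112, 0.0827]
tool_rot: [-3.141, 0.004, -2.579]
force: [7.1, 5.5, 8.1]
grip_width: 0.0002
finger_force: 4.4
```

```bash
python3 st.py
```

```text
27.65 [ 0.5149 -0.1112  0.0827] F [-9.   0.9 -8. ] [-179.94    0.23 -147.79] x past worm -1.3
```

>>> move_arm:
  moves:
    - [[0, 0.003, 0, 0.0001, 0, 0, 0], [0, 0.006, 0, 0.0001, 0, 0, 0]]

```text
clock: 27.85
position: [0.5102, -0.1144, 0.0827]
tool_rot: [-3.14, 0.005, -2.58]
force: [6.4, 5.0, 8.6]
grip_width: 0.0003
finger_force: 4.6
```

```bash
python3 st.py
```

```text
27.85 [ 0.5102 -0.1144  0.0827] F [-8.1  0.8 -8.5] [-179.92    0.26 -147.8 ] x past worm 4.4
```

>>> move_arm:
  moves:
    - [[0, 0, 0, -0.02, 0, 0, 0], [0, -0.03, 0, -0.05, 0, 0, 0], [0, -0.07, 0, -0.09, 0, 0, 0], [0.5, -0.07, 0, -0.09, 0, 0, 0], [0.5, -0.07, 0, -0.09, 0, 0, 0]]

```text
clock: 28.35
position: [0.5681, -0.0775, 0.1722]
tool_rot: [-3.141, 0.001, -2.579]
force: [-0.3, -0.4, -0.5]
grip_width: 0.0282
finger_force: 0.0
```

```bash
python3 look.py w14; python3 - <<'E'
from h import *
q=bot.camera_params("wrist");p,R=pose()
N=np.array([.4745,-.1365,.06]); print("nut in tool",R.T@(N-p))
im=cv2.imread("pics/w14.png")[:,:,::-1].copy(); b=(200,150,360,420); m=mask(im,(0,150,50),(8,255,255),b)|mask(im,(172,150,50),(180,255,255),b); c,st,l=big(m); print("red",c,st)
for y in(st[1]+10,st[1]+st[3]-15): x=np.where(l[y])[0]; print(R.T@(onz(q,((x.min()+x.max())/2,y),.067)-p))
E
```

```text
28.35 [ 0.5681 -0.0775  0.1722] [-179.9418    0.0673 -147.7867] F [ 0.4171 -0.1527  0.5254]
worm [277.8635 114.3312] [ 261   89   34   52 1561]
worm world [ 0.5133 -0.1122  0.083 ] tool [ 0.065  -0.0001  0.0891]
row20 [215 243 245 264 265 292 293 312 337] row33 [214 215 217 245 260 297 312 337]
nut in tool [1.09155274e-01 3.52301860e-05 1.11157635e-01]
red [277.12691466 234.27702407] [ 263  184   30   99 2285]
[ 0.00887517 -0.00030713  0.10408606]
[-0.04750737 -0.00066836  0.10404586]
```

Jaw edges unchanged (312/337) with the draw slipping: the jaw is closed on the nut. Now straddle the handle.

>>> move_arm:
  moves:
    - [[0.5, -0.01, 0, 0.03, 0, 0, 0], [0.5, -0.02, 0, 0.07, 0, 0, 0], [0.5, -0.02, 0, 0.11, 0, 0, 0], [0.5, -0.02, 0, 0.134, 0, 0, 0], [0.5, -0.02, 0, 0.134, 0, 0, 0]]

```text
clock: 28.9
position: [0.5811, -0.0682, 0.0337]
tool_rot: [3.138, -0.005, -2.58]
force: [-1.4, -0.8, -0.1]
grip_width: 0.0429
finger_force: 0.0
```

>>> move_arm:
  moves:
    - [[0.5, 0.0, -0.003, 0, 0, 0, 0], [0.5, 0.0, -0.006, 0, 0, 0, 0], [0.5, 0.0, -0.008, 0, 0, 0, 0]]

```text
clock: 29.2
position: [0.5893, -0.0752, 0.0388]
tool_rot: [-3.14, 0.001, -2.581]
force: [-0.5, -0.7, -0.0]
grip_width: 0.0428
finger_force: 0.0
```

```bash
cat > sw.py <<'E'
from h import *
s=bot.observe();p,R=pose(s);N=np.array([.4745,-.1365,.06]);v=R.T@(N-p);h=np.degrees(np.arctan2(*(p-N)[[1,0]]))
print(s['clock'],p.round(4),"F",(R.T@s['force']).round(1),np.degrees(s['tool_rot']).round(2),"nut in tool",(v*1000).round(1),"heading tcp",h.round(2),"q",s["qpos"].round(2),"w",s["grip_width"].round(4),s["finger_force"])
E
python3 sw.py
```

```text
Traceback (most recent call last):
  File "sw.py", line 3, in <module>
    print(s['clock'],p.round(4),"F",(R.T@s['force']).round(1),np.degrees(s['tool_rot']).round(2),"nut in tool",(v*1000).round(1),"heading tcp",h.round(2),"q",s["qpos"].round(2),"w",s["grip_width"].round(4),s["finger_force"])
                                                                                                                                                                                     ^^^^^^^^^^^^^^^^^^^^^
AttributeError: 'float' object has no attribute 'round'
```

>>> move_arm:
  moves:
    - [[0.5, 0.0003, -0.009, 0, 0, 0, 0.011], [0.5, 0.0013, -0.018, 0, 0, 0, 0.022], [0.5, 0.0028, -0.027, 0, 0, 0, 0.033], [0.5, 0.005, -0.036, 0, 0, 0, 0.044], [0.5, 0.0078, -0.0445, 0, 0, 0, 0.0556]]

```text
clock: 29.7
position: [0.6057, -0.1164, 0.0384]
tool_rot: [3.142, 0.0, -2.932]
force: [-2.8, 2.6, -0.0]
grip_width: 0.0427
finger_force: 1.7
```

```bash
sed -i 's/s\["grip_width"\].round(4)/round(s["grip_width"],4)/' sw.py; python3 sw.py
```

```text
29.7 [ 0.6057 -0.1164  0.0384] F [2.2 3.1 0. ] [ 1.8000e+02  2.0000e-02 -1.6802e+02] nut in tool [132.5   7.6 -21.7] heading tcp 8.7 q [ 0.6   0.89 -0.79  1.72  0.8   0.89  1.24] w 0.0427 1.6675472259521484
```

>>> move_arm:
  moves:
    - [[0.5, 0.0005, -0.006, 0, 0, 0, 0.007], [0.5, 0.0012, -0.0115, 0, 0, 0, 0.014], [0.5, 0.0022, -0.0172, 0, 0, 0, 0.021], [0.5, 0.0033, -0.0228, 0, 0, 0, 0.028]]

```text
clock: 30.1
position: [0.6074, -0.1389, 0.0381]
tool_rot: [3.141, 0.001, -3.107]
force: [-2.6, 4.7, 2.6]
grip_width: 0.0431
finger_force: 2.2
```

```bash
python3 sw.py
```

```text
30.1 [ 0.6074 -0.1389  0.0381] F [ 2.5  4.8 -2.6] [ 1.7997e+02  4.0000e-02 -1.7803e+02] nut in tool [132.8   6.9 -22. ] heading tcp -1.01 q [ 0.62  0.89 -0.76  1.7   0.76  0.87  1.13] w 0.0431 2.212916761636734
```

>>> move_arm:
  moves:
    - [[0.5, 0.0003, -0.0035, 0, 0, 0, 0.004], [0.5, 0.0006, -0.007, 0, 0, 0, 0.008], [0.5, 0.001, -0.0105, 0, 0, 0, 0.012]]

```text
clock: 30.4
position: [0.607, -0.1493, 0.038]
tool_rot: [3.141, 0.001, 3.102]
force: [-0.7, 4.9, 3.5]
grip_width: 0.0429
finger_force: 2.5
```

```bash
python3 sw.py
```

```text
30.4 [ 0.607  -0.1493  0.038 ] F [ 0.9  4.9 -3.5] [1.7997e+02 5.0000e-02 1.7771e+02] nut in tool [132.8   7.5 -22.1] heading tcp -5.51 q [ 0.62  0.88 -0.74  1.7   0.75  0.87  1.08] w 0.0429 2.534669190645218
```

Swinging smoothly with about 5 N. Continue in small steps until the force jumps.

>>> move_arm:
  moves:
    - [[0.5, 0.0003, -0.0035, 0, 0, 0, 0.004], [0.5, 0.0006, -0.007, 0, 0, 0, 0.008]]

```text
clock: 30.6
position: [0.6062, -0.1563, 0.038]
tool_rot: [3.141, 0.001, 3.051]
force: [0.1, 5.3, 3.3]
grip_width: 0.0424
finger_force: 2.5
```

>>> move_arm:
  moves:
    - [[0.5, 0.0003, -0.0035, 0, 0, 0, 0.004], [0.5, 0.0006, -0.007, 0, 0, 0, 0.008]]

```text
clock: 30.8
position: [0.605, -0.1633, 0.038]
tool_rot: [3.141, 0.001, 3.001]
force: [0.5, 5.4, 3.9]
grip_width: 0.0426
finger_force: 2.6
```

```bash
python3 sw.py
```

```text
30.8 [ 0.605  -0.1633  0.038 ] F [ 0.3  5.4 -3.9] [1.7997e+02 7.0000e-02 1.7193e+02] nut in tool [133.    8.2 -22.2] heading tcp -11.6 q [ 0.63  0.88 -0.72  1.69  0.73  0.86  1.02] w 0.0426 2.607019990682602
```

>>> move_arm:
  moves:
    - [[0.5, 0.0003, -0.0035, 0, 0, 0, 0.004], [0.5, 0.0006, -0.007, 0, 0, 0, 0.008]]

```text
clock: 31.0
position: [0.6034, -0.1694, 0.0379]
tool_rot: [3.14, 0.001, 2.951]
force: [-1.2, 12.3, 3.5]
grip_width: 0.0427
finger_force: 5.5
```

>>> move_arm:
  moves:
    - [[0.5, 0.0002, -0.0023, 0, 0, 0, 0.0027], [0.5, 0.0004, -0.0046, 0, 0, 0, 0.0054]]

```text
clock: 31.2
position: [0.602, -0.1731, 0.0379]
tool_rot: [3.139, 0.0, 2.918]
force: [-0.0, 11.7, 3.9]
grip_width: 0.0425
finger_force: 5.7
```

>>> move_arm:
  moves:
    - [[0.5, 0.0002, -0.0023, 0, 0, 0, 0.0027], [0.5, 0.0004, -0.0046, 0, 0, 0, 0.0054]]

```text
clock: 31.4
position: [0.6006, -0.1775, 0.0378]
tool_rot: [3.139, 0.0, 2.884]
force: [-0.5, 12.0, 3.0]
grip_width: 0.0428
finger_force: 5.6
```

```bash
python3 sw.py
```

```text
31.4 [ 0.6006 -0.1775  0.0378] F [ 3.5 11.5 -3. ] [1.7988e+02 2.0000e-02 1.6524e+02] nut in tool [132.4   7.5 -22.2] heading tcp -18.0 q [ 0.64  0.87 -0.7   1.7   0.71  0.85  0.94] w 0.0428 5.601098388433456
```

>>> move_arm:
  moves:
    - [[0.5, 0, 0.006, 0, 0, 0, 0], [0.5, 0, 0.006, -0.03, 0, 0, 0], [0.5, 0, 0.006, -0.07, 0, 0, 0], [0.5, 0, 0.006, -0.11, 0, 0, 0], [0.5, 0.0, 0.006, -0.15, 0, 0, 0]]

```text
clock: 31.9
position: [0.6016, -0.1739, 0.1892]
tool_rot: [-3.141, 0.0, 2.883]
force: [1.5, -0.1, 0.6]
grip_width: 0.0425
finger_force: 0.0
```

>>> move_arm:
  moves:
    - [[0.5, 0.03, 0.0, -0.01, 0, 0, 0], [0.5, 0.05, 0.0, -0.02, 0, 0, 0], [0.5, 0.05, 0.0, -0.02, 0, 0, 0]]

```text
clock: 32.2
position: [0.5522, -0.161, 0.2092]
tool_rot: [-3.139, 0.002, 2.883]
force: [1.2, 0.4, -0.1]
grip_width: 0.0427
finger_force: 0.0
```

```bash
cat > ang.py <<'E'
from h import *
import sys
s=bot.observe();p,R=pose(s);q=bot.camera_params("wrist");im=bot.grab_frame("wrist");cv2.imwrite(f"pics/{sys.argv[1]}.png",im[:,:,::-1])
print(s["clock"],p.round(4),np.degrees(s["tool_rot"]).round(2))
N=proj(q,[.4745,-.1365,.073])[0]; print("nut px pred",N)
x,y=N.astype(int); m=mask(im,(13,90,40),(34,255,255),(max(0,x-60),max(0,y-60),x+60,y+50))
# several brass blobs: nut, worm
n,l,st,c=cv2.connectedComponentsWithStats(m)
for i in range(1,n):
    if st[i,4]<300: continue
    cn,_=cv2.findContours((l==i).astype(np.uint8),cv2.RETR_EXTERNAL,cv2.CHAIN_APPROX_NONE); hull=cv2.convexHull(max(cn,key=cv2.contourArea))[:,0].astype(float)
    W=np.array([onz(q,h,.073)[:2] for h in hull]); th=np.radians(np.arange(0,180,.5)); w=np.array([np.ptp(W@[np.cos(t),np.sin(t)])*1000 for t in th]).reshape(3,120).mean(0)
    k=w.argmin(); print("blob",c[i].round(1),st[i],"ctr",W.mean(0).round(4),"flat mod60",k/2,w[k].round(1),"corner mod60",(k/2+30)%60)
b=(150,100,420,420); m=mask(im,(0,150,50),(8,255,255),b)|mask(im,(172,150,50),(180,255,255),b); c,st,l=big(m)
cn,_=cv2.findContours(l,cv2.RETR_EXTERNAL,cv2.CHAIN_APPROX_NONE); Q=max(cn,key=cv2.contourArea)[:,0].astype(float)
W=np.array([onz(q,h,.067)[:2] for h in Q]); (cc,wh,a)=cv2.minAreaRect((W*1000).astype(np.float32)); bx=cv2.boxPoints((cc,wh,a)); e=max((bx[1]-bx[0],bx[2]-bx[1]),key=np.linalg.norm); e=e*np.sign(e[0]); print("handle",np.array(cc).round(1),np.array(wh).round(1),"heading",np.degrees(np.arctan2(e[1],e[0])).round(2), "ray nut->handle",np.degrees(np.arctan2(cc[1]/1000+.1365,cc[0]/1000-.4745)).round(2))
E
python3 ang.py w15
```

```text
32.2 [ 0.5522 -0.161   0.2092] [-1.7988e+02  9.0000e-02  1.6520e+02]
nut px pred [282.0974908   84.55140397]
blob [281.6  83.3] [ 252   51   60   66 2158] ctr [ 0.4734 -0.1367] flat mod60 22.5 40.9 corner mod60 52.5
handle [ 604.1 -164.1] [20.8 75.2] heading -11.77 ray nut->handle -12.02
```

```bash
python3 - <<'E'
from h import *
np.set_printoptions(precision=1,suppress=True)
q=bot.camera_params("wrist");im=cv2.imread("pics/w15.png")[:,:,::-1].copy()
m=mask(im,(13,90,40),(34,255,255),(225,30,345,125)); c,st,l=big(m)
cn,_=cv2.findContours(l,cv2.RETR_EXTERNAL,cv2.CHAIN_APPROX_NONE); h=cv2.convexHull(max(cn,key=cv2.contourArea))
P=cv2.approxPolyDP(h,3,True)[:,0]; print(P.tolist())
W=np.array([onz(q,p.astype(float),.073)[:2]*1000 for p in P]); d=np.roll(W,-1,0)-W
print(np.c_[np.hypot(*d.T),np.degrees(np.arctan2(d[:,1],d[:,0]))%60])
print("diag",[(np.linalg.norm(W[i]-W[i+3]),np.degrees(np.arctan2(*(W[i]-W[i+3])[::-1]))%60) for i in range(3)] if len(P)==6 else "")
L=cv2.HoughLinesP(cv2.Canny(im,40,120),1,np.pi/720,25,minLineLength=28,maxLineGap=4)[:,0]
for a in L:
    if a[[1,3]].max()<260 and abs(a[0]-280)<75 and abs(a[2]-280)<75:
        A,B=[onz(q,a[i:i+2].astype(float),.069)[:2] for i in(0,2)]; e=A-B; print(a,(np.linalg.norm(e)*1000).round(),(np.degrees(np.arctan2(e[1],e[0]))%180).round(1))
E
```

```text
[[278, 51], [308, 63], [311, 97], [286, 116], [256, 104], [252, 70]]
[[22.6 54.4]
 [23.6 51.5]
 [22.4 52.3]
 [23.3 53.7]
 [23.8 51.2]
 [22.4 50.1]]
diag [(np.float64(45.36683553063064), np.float64(52.57489222662497)), (np.float64(46.64596028047749), np.float64(52.70637110483588)), (np.float64(46.05368673949511), np.float64(51.30211759273265))]
[269 128 272 175] 36.0 168.5
[227  57 230  95] 27.0 168.1
[266 127 268 156] 22.0 168.7
[251  60 257 110] 35.0 171.4
[232 121 285 118] 39.0 78.2
[236 130 239 166] 27.0 168.2
[331 160 331 129] 23.0 167.5
```

The nut's corner axis is at −7.8° while the wrench lies at −11.7°: the nut has reached its stop (it turned 39°), and I pushed the jaw slightly open. I'll bring the wrench back square to the nut, re-close the jaw and tighten gently.

```bash
cat > to.py <<'E'
from h import *
import sys
a=[float(x) for x in sys.argv[1:]]; print(delta(np.array(a[:3]),down(np.radians(a[3]))).tolist())
E
python3 to.py .6033 -.1541 .10 172.2
```

```text
[-0.0465, 0.0201, 0.1085, -0.0003, 0.0002, -0.0195]
```

>>> move_arm:
  moves:
    - [[0.8, -0.02, 0.01, 0.03, 0, 0, -0.01], [0.8, -0.0465, 0.02, 0.06, 0, 0, -0.0195], [0.8, -0.0465, 0.02, 0.09, 0, 0, -0.0195], [0.8, -0.0465, 0.02, 0.109, 0, 0, -0.0195], [0.8, -0.0465, 0.02, 0.109, 0, 0, -0.0195]]

```text
clock: 32.75
position: [0.6022, -0.1533, 0.0959]
tool_rot: [3.142, -0.004, 3.006]
force: [-0.0, 0.2, 0.7]
grip_width: 0.0685
finger_force: 0.0
```

```bash
python3 to.py .6033 -.1541 .037 172.2; python3 sw.py
```

```text
[-0.0014, -0.0007, 0.0589, 0.0, -0.0006, 0.0001]
32.75 [ 0.6022 -0.1533  0.0959] F [ 0.   0.2 -0.7] [180.    -0.22 172.22] nut in tool [128.7  -0.7  36.4] heading tcp -7.48 q [ 0.65  0.8  -0.77  1.68  0.66  0.95  1.06] w 0.0685 0.0
```

>>> move_arm:
  moves:
    - [[0.8, 0, -0.0005, 0.03, 0, 0, 0], [0.8, 0, -0.0005, 0.055, 0, 0, 0], [0.8, 0, -0.0005, 0.059, 0, 0, 0], [0.5, 0, -0.0005, 0.059, 0, 0, 0], [0.4, 0, -0.0005, 0.059, 0, 0, 0]]
  force: 20

```text
clock: 33.25
position: [0.6044, -0.1541, 0.0414]
tool_rot: [-3.141, 0.002, 3.006]
force: [0.8, -1.7, 1.1]
grip_width: 0.0399
finger_force: 0.9
```

>>> move_arm:
  moves:
    - [[0.33, 0, 0, 0, 0, 0, 0], [0.3, 0, 0, 0, 0, 0, 0], [0.27, 0, 0, 0, 0, 0, 0], [0.27, 0, 0, 0, 0, 0, 0], [0.27, 0, 0, 0, 0, 0, 0]]

```text
clock: 33.75
position: [0.6035, -0.1538, 0.0397]
tool_rot: [-3.141, 0.0, 3.006]
force: [0.6, -1.2, 1.4]
grip_width: 0.0233
finger_force: 0.9
```

```bash
python3 sw.py
```

```text
33.75 [ 0.6035 -0.1538  0.0397] F [-0.7 -1.1 -1.4] [-1.7999e+02  1.0000e-02  1.7223e+02] nut in tool [130.2  -0.3 -20.4] heading tcp -7.64 q [ 0.62  0.87 -0.72  1.7   0.73  0.86  1.01] w 0.0233 0.9090946242213249
```

>>> move_arm:
  moves:
    - [[0.45, 0, 0, 0, 0, 0, 0], [0.5, 0, 0, 0, 0, 0, 0], [0.5, 0, 0, -0.04, 0, 0, 0], [0.3, 0, 0, -0.08, 0, 0, 0], [0, 0, 0, -0.12, 0, 0, 0]]

```text
clock: 34.25
position: [0.6031, -0.1532, 0.1608]
tool_rot: [3.141, -0.001, 3.007]
force: [-0.1, -1.7, 0.1]
grip_width: 0.0144
finger_force: 0.0
```

>>> move_arm:
  moves:
    - [[0, 0.03, 0, -0.03, 0, 0, 0], [0, 0.05, 0, -0.05, 0, 0, 0], [0, 0.05, 0, -0.05, 0, 0, 0], [0, 0.05, 0, -0.05, 0, 0, 0]]

```text
clock: 34.65
position: [0.554, -0.1473, 0.2098]
tool_rot: [-3.141, 0.001, 3.006]
force: [0.4, -0.4, -0.3]
grip_width: 0.0003
finger_force: 0.0
```

```bash
cat > ang2.py <<'E'
import sys,subprocess
exec(open("ang.py").read())
L=cv2.HoughLinesP(cv2.Canny(im,40,120),1,np.pi/720,25,minLineLength=28,maxLineGap=4)[:,0]
for a in L:
    if a[[1,3]].max()<200 and abs(a[0]-280)<75 and abs(a[2]-280)<75:
        A,B=[onz(q,a[i:i+2].astype(float),.069)[:2] for i in(0,2)]; e=A-B; print(a,(np.linalg.norm(e)*1000).round(),(np.degrees(np.arctan2(e[1],e[0]))%180).round(1))
c,st,l=big(mask(im,(14,100,40),(32,255,255),(255,122,305,190))); W=onz(q,c,.083); print("worm",c,st,W,"tool",(R.T@(W-p)).round(4))
h=cv2.cvtColor(im,cv2.COLOR_RGB2HSV)
for r in range(60,105,8):
    hs=h[r]; x=np.arange(560); bl=np.where((hs[:,0]>95)&(hs[:,0]<130)&(hs[:,1]>120)&(x>225)&(x<340))[0]; br=np.where((hs[:,0]>12)&(hs[:,0]<34)&(hs[:,1]>90)&(x>225)&(x<340))[0]; print(r,"blue",bl.tolist()[:60],"brass",br.min(),br.max())
E
python3 ang2.py w16
```

```text
34.65 [ 0.554  -0.1473  0.2098] [-1.7996e+02  4.0000e-02  1.7221e+02]
nut px pred [276.46874407  86.18511253]
blob [276.1  85. ] [ 248   53   57   65 2141] ctr [ 0.4726 -0.1368] flat mod60 23.0 40.7 corner mod60 53.0
handle [ 593.1 -152. ] [20.6 48.3] heading -7.15 ray nut->handle -7.43
[322 179 324 130] 38.0 171.9
[224  73 226 121] 34.0 172.7
[325  74 325 114] 29.0 174.0
[304  68 304 100] 23.0 173.2
[230 152 232 181] 23.0 174.1
worm [275.9073724  152.65406427] [ 262  130   29   45 1058] [ 0.52048914 -0.14319825  0.083     ] tool [ 0.0338 -0.0004  0.1267]
60 blue [249, 250, 251, 252, 253, 254, 255, 256, 257, 258, 259, 260, 292, 293, 294, 295, 296, 297, 298, 299, 300, 301, 302, 326, 327, 328, 329, 330, 331, 332, 333, 334, 335, 336, 337, 338, 339] brass 263 289
68 blue [326, 327, 328, 329, 330, 331, 332, 333, 334, 335, 336, 337, 338, 339] brass 249 304
76 blue [326, 327, 328, 329, 330, 331, 332, 333, 334, 335, 336, 337, 338, 339] brass 248 304
84 blue [326, 327, 328, 329, 330, 331, 332, 333, 334, 335, 336, 337, 338, 339] brass 248 304
92 blue [325, 326, 327, 328, 329, 330, 331, 332, 333, 334, 335, 336, 337, 338, 339] brass 248 304
100 blue [326, 327, 328, 329, 330, 331, 332, 333, 334, 335, 336, 337, 338, 339] brass 248 304
```

>>> move_arm:
  moves:
    - [[0, 0.0265, 0, 0.03, 0, 0, 0], [0, 0.0265, 0, 0.07, 0, 0, 0], [0, 0.0265, 0, 0.105, 0, 0, 0], [0, 0.0265, 0, 0.124, 0, 0, 0], [0, 0.0265, 0, 0.124, 0, 0, 0]]

```text
clock: 35.2
position: [0.5279, -0.1428, 0.0834]
tool_rot: [3.141, -0.002, 3.007]
force: [0.2, 0.2, 1.4]
grip_width: -0.0001
finger_force: 0.0
```

>>> move_arm:
  moves:
    - [[0, 0, 0, 0.001, 0, 0, 0], [0, 0, 0, 0.0015, 0, 0, 0], [0, 0, 0, 0.0015, 0, 0, 0]]

```text
clock: 35.5
position: [0.5276, -0.1432, 0.0834]
tool_rot: [3.141, -0.001, 3.006]
force: [0.0, -0.2, -0.2]
grip_width: 0.0003
finger_force: 0.0
```

```bash
sed -i 's/\[.5137,-.1117,.083\]/[.5218,-.1429,.083]/' st.py; python3 st.py
```

```text
35.5 [ 0.5276 -0.1432  0.0834] F [-0.  -0.2  0.2] [ 1.7998e+02 -4.0000e-02  1.7224e+02] x past worm -5.8
```

Same press as before (about 1.6 mm further), then the stroke.

>>> move_arm:
  moves:
    - [[0, 0, 0, 0.001, 0, 0, 0], [0, 0, 0, 0.0017, 0, 0, 0], [0, 0, 0, 0.0017, 0, 0, 0]]

```text
clock: 35.8
position: [0.5278, -0.1433, 0.0827]
tool_rot: [-3.141, 0.0, 3.006]
force: [-2.8, 0.7, 8.8]
grip_width: -0.0001
finger_force: 4.2
```

```bash
python3 st.py
```

```text
35.8 [ 0.5278 -0.1433  0.0827] F [ 2.9  0.3 -8.8] [-1.7998e+02  2.0000e-02  1.7223e+02] x past worm -6.0
```

>>> move_arm:
  moves:
    - [[0, 0.003, 0, 0.0003, 0, 0, 0], [0, 0.006, 0, 0.0004, 0, 0, 0]]

```text
clock: 36.0
position: [0.5233, -0.1426, 0.0828]
tool_rot: [3.141, 0.004, 3.006]
force: [6.1, -0.4, 6.6]
grip_width: 0.0
finger_force: 3.3
```

```bash
python3 st.py
```

```text
36.0 [ 0.5233 -0.1426  0.0828] F [-6.1  0.4 -6.6] [179.99   0.21 172.23] x past worm -1.5
```

>>> move_arm:
  moves:
    - [[0, 0.003, 0, 0.0001, 0, 0, 0], [0, 0.006, 0, 0.0001, 0, 0, 0]]

```text
clock: 36.2
position: [0.5175, -0.1418, 0.0827]
tool_rot: [3.141, 0.004, 3.006]
force: [7.0, -0.2, 7.3]
grip_width: -0.0002
finger_force: 3.4
```

```bash
python3 st.py
```

```text
36.2 [ 0.5175 -0.1418  0.0827] F [-7.   0.7 -7.3] [179.98   0.22 172.23] x past worm 4.4
```

>>> move_arm:
  moves:
    - [[0, 0, 0, -0.01, 0, 0, 0], [0, -0.009, 0, -0.01, 0, 0, 0], [0, -0.011, 0, -0.006, 0, 0, 0], [0, -0.011, 0, -0.001, 0, 0, 0], [0, -0.011, 0, 0, 0, 0, 0]]

```text
clock: 36.7
position: [0.5275, -0.1433, 0.0822]
tool_rot: [-3.141, 0.001, 3.006]
force: [-4.5, -1.6, 32.9]
grip_width: -0.0003
finger_force: 16.5
```

```bash
python3 st.py
```

```text
36.7 [ 0.5275 -0.1433  0.0822] F [  4.2  -2.2 -32.9] [-1.7997e+02  8.0000e-02  1.7223e+02] x past worm -5.7
```

>>> move_arm:
  moves:
    - [[0, 0.002, 0, 0.0006, 0, 0, 0], [0, 0.005, 0, 0.0008, 0, 0, 0]]

```text
clock: 36.9
position: [0.5248, -0.1429, 0.0824]
tool_rot: [-3.141, 0.006, 3.006]
force: [11.2, -3.7, 24.6]
grip_width: 0.0001
finger_force: 12.1
```

```bash
python3 st.py
```

```text
36.9 [ 0.5248 -0.1429  0.0824] F [-11.8  -2.2 -24.5] [-179.99    0.37  172.23] x past worm -3.0
```

>>> move_arm:
  moves:
    - [[0, 0.003, 0, 0.0003, 0, 0, 0], [0, 0.006, 0, 0.0004, 0, 0, 0]]

```text
clock: 37.1
position: [0.5203, -0.1422, 0.0825]
tool_rot: [3.141, 0.01, 3.006]
force: [19.1, -5.1, 20.0]
grip_width: 0.0
finger_force: 9.5
```

```bash
python3 st.py
```

```text
37.1 [ 0.5203 -0.1422  0.0825] F [-19.8  -2.5 -19.8] [179.98   0.55 172.23] x past worm 1.6
```

Draw force rises to 20 N without rolling: the jaw is hard on the nut. Lift, recheck, and tighten gently.

>>> move_arm:
  moves:
    - [[0, 0, 0, -0.03, 0, 0, 0], [0, -0.015, 0, -0.07, 0, -0.0015, 0], [0, -0.03, 0, -0.11, 0, -0.0015, 0], [0.5, -0.034, 0, -0.127, 0, -0.0015, 0], [0.5, -0.034, 0, -0.127, 0, -0.0015, 0]]

```text
clock: 37.6
position: [0.5507, -0.1464, 0.2092]
tool_rot: [-3.141, 0.012, 3.006]
force: [-1.3, 0.9, -0.1]
grip_width: 0.0283
finger_force: 0.0
```

```bash
python3 ang2.py w17 | grep -v blue; python3 to.py .6033 -.1541 .10 172.5
```

```text
37.6 [ 0.5507 -0.1464  0.2092] [-179.98    0.7   172.21]
nut px pred [275.84687537  88.76582777]
blob [275.7  87.4] [ 247   55   58   66 2148] ctr [ 0.4739 -0.1354] flat mod60 22.5 40.7 corner mod60 52.5
handle [ 605.2 -153.8] [20.5 75. ] heading -7.17 ray nut->handle -7.54
[322 179 325  59] 88.0 172.7
[248  93 248 121] 20.0 171.0
[227 121 265 121] 28.0 82.0
[253 188 296 190] 34.0 79.4
worm [275.97549909 153.42558984] [ 262  132   29   44 1102] [ 0.51906223 -0.142508    0.083     ] tool [ 0.0334 -0.0004  0.1258]
[-0.0531, -0.0003, 0.1081, -0.0001, 0.0016, -0.0008]
```

>>> move_arm:
  moves:
    - [[0.5, -0.03, 0, 0.03, 0, 0.001, 0], [0.5, -0.053, 0, 0.07, 0, 0.002, 0], [0.5, -0.053, 0, 0.11, 0, 0.002, 0], [0.5, -0.053, 0, 0.15, 0, 0.002, 0], [0.5, -0.053, 0, 0.17, 0, 0.002, 0]]

```text
clock: 38.15
position: [0.6009, -0.1531, 0.0334]
tool_rot: [3.141, -0.009, 3.007]
force: [0.2, 0.1, 0.2]
grip_width: 0.0427
finger_force: 0.0
```

>>> move_arm:
  moves:
    - [[0.5, 0, -0.003, 0, 0, 0, 0], [0.5, 0, -0.006, 0, 0, 0, 0], [0.5, 0, -0.008, 0, 0, 0, 0]]

```text
clock: 38.45
position: [0.6033, -0.1624, 0.04]
tool_rot: [-3.141, -0.001, 3.005]
force: [-0.2, -0.0, 0.4]
grip_width: 0.0427
finger_force: 0.0
```

```bash
python3 sw.py
```

```text
38.45 [ 0.6033 -0.1624  0.04  ] F [ 0.2 -0.  -0.4] [-1.7997e+02 -4.0000e-02  1.7220e+02] nut in tool [131.1   8.2 -19.9] heading tcp -11.38 q [ 0.63  0.87 -0.73  1.7   0.73  0.86  1.02] w 0.0427 0.0
```

>>> move_arm:
  moves:
    - [[0.5, 0, -0.001, 0, 0, 0, 0], [0.5, 0, -0.002, 0, 0, 0, 0], [0.5, 0, -0.002, 0, 0, 0, 0]]

```text
clock: 38.75
position: [0.6024, -0.164, 0.0388]
tool_rot: [-3.141, -0.002, 3.006]
force: [-0.0, 0.2, -0.5]
grip_width: 0.043
finger_force: 0.0
```

>>> move_arm:
  moves:
    - [[0.5, 0, -0.0007, 0, 0, 0, 0], [0.5, 0, -0.001, 0, 0, 0, 0]]

```text
clock: 38.95
position: [0.6021, -0.1646, 0.0383]
tool_rot: [-3.141, -0.003, 3.006]
force: [0.6, 0.3, 0.6]
grip_width: 0.0429
finger_force: 0.0
```

>>> move_arm:
  moves:
    - [[0.5, 0, -0.0007, 0, 0, 0, 0], [0.5, 0, -0.001, 0, 0, 0, 0]]

```text
clock: 39.15
position: [0.6021, -0.165, 0.0382]
tool_rot: [3.141, -0.003, 3.006]
force: [0.9, 3.5, 0.9]
grip_width: 0.0424
finger_force: 1.9
```

```bash
python3 sw.py
```

```text
39.15 [ 0.6021 -0.165   0.0382] F [-0.4  3.6 -0.9] [ 1.7996e+02 -1.6000e-01  1.7226e+02] nut in tool [130.4  11.1 -21.4] heading tcp -12.6 q [ 0.64  0.88 -0.72  1.7   0.73  0.86  1.03] w 0.0424 1.8921399861574173
```

Contact. Push on by half-millimetre steps and watch where the force goes.

>>> move_arm:
  moves:
    - [[0.5, 0, -0.0007, 0, 0, 0, 0], [0.5, 0, -0.001, 0, 0, 0, 0]]

```text
clock: 39.35
position: [0.6021, -0.1657, 0.0382]
tool_rot: [3.14, -0.003, 3.007]
force: [2.7, 7.5, 0.0]
grip_width: 0.043
finger_force: 3.5
```

>>> move_arm:
  moves:
    - [[0.5, 0, -0.0007, 0, 0, 0, 0], [0.5, 0, -0.001, 0, 0, 0, 0]]

```text
clock: 39.55
position: [0.6021, -0.1662, 0.0383]
tool_rot: [3.14, -0.003, 3.007]
force: [2.6, 8.7, -1.4]
grip_width: 0.0427
finger_force: 4.4
```

>>> move_arm:
  moves:
    - [[0.5, 0, -0.0007, 0, 0, 0, 0], [0.5, 0, -0.001, 0, 0, 0, 0]]

```text
clock: 39.75
position: [0.602, -0.167, 0.0382]
tool_rot: [3.14, -0.002, 3.007]
force: [3.0, 9.4, -1.1]
grip_width: 0.0429
finger_force: 4.6
```

```bash
python3 sw.py
```

```text
39.75 [ 0.602  -0.167   0.0382] F [-1.7  9.7  1.1] [ 1.7988e+02 -1.4000e-01  1.7229e+02] nut in tool [130.5  13.2 -21.4] heading tcp -13.45 q [ 0.64  0.88 -0.73  1.7   0.73  0.86  1.03] w 0.0429 4.633052051067352
```

>>> move_arm:
  moves:
    - [[0.5, 0, 0.006, 0, 0, 0, 0], [0.5, 0, 0.013, 0, 0, 0, 0], [0.5, 0, 0.013, -0.03, 0, 0, 0], [0.5, 0, 0.013, -0.07, 0, 0, 0], [0.5, 0.01, 0.013, -0.11, 0, 0, 0]]

```text
clock: 40.25
position: [0.5939, -0.1539, 0.1492]
tool_rot: [3.141, -0.003, 3.006]
force: [-0.3, 0.0, 1.1]
grip_width: 0.0427
finger_force: 0.0
```

>>> move_arm:
  moves:
    - [[0.5, 0.025, 0, -0.04, 0, 0, 0], [0.5, 0.042, 0, -0.06, 0, 0, 0], [0.5, 0.042, 0, -0.06, 0, 0, 0], [0.5, 0.042, 0, -0.06, 0, 0, 0]]

```text
clock: 40.65
position: [0.5523, -0.1491, 0.2086]
tool_rot: [-3.14, -0.002, 3.005]
force: [-0.0, -0.1, -0.2]
grip_width: 0.0429
finger_force: 0.0
```

```bash
python3 ang2.py w18; python3 - <<'E'
from h import *
for f in("w16","w17","w18","w15"):
    im=cv2.imread(f"pics/{f}.png")[:,:,::-1].copy(); m=mask(im,(13,90,40),(34,255,255),(215,30,345,125)); c,st,l=big(m)
    cn,_=cv2.findContours(l,cv2.RETR_EXTERNAL,cv2.CHAIN_APPROX_NONE); P=cv2.approxPolyDP(cv2.convexHull(max(cn,key=cv2.contourArea)),3,True)[:,0].astype(float)
    if len(P)==6:
        d=P[:3]-P[3:]; print(f,"hex img angle mod60",(np.degrees(np.arctan2(d[:,1],d[:,0]))%60).round(1),np.hypot(*d.T).round(1))
E
```

```text
40.65 [ 0.5523 -0.1491  0.2086] [-1.7994e+02 -1.4000e-01  1.7220e+02]
nut px pred [279.40360241  88.82963106]
blob [279.   87.6] [ 251   55   57   66 2139] ctr [ 0.4757 -0.1368] flat mod60 23.0 40.7 corner mod60 53.0
handle [ 604.8 -154.7] [20.5 74.9] heading -7.1 ray nut->handle -7.95
[293 168 293 132] 27.0 172.9
[325 166 326 135] 24.0 172.4
[280 144 283 114] 22.0 166.6
[297 133 326 133] 22.0 82.5
[229 110 230 139] 21.0 172.3
[263 172 292 171] 22.0 84.2
[230 121 264 121] 25.0 82.0
worm [279.14529148 153.51210762] [ 265  132   29   44 1115] [ 0.5191576 -0.1427761  0.083    ] tool [0.0334 0.0019 0.1256]
60 blue [226, 253, 254, 255, 256, 257, 258, 259, 260, 261, 262, 263, 264, 265, 266, 267, 291, 292, 293, 294, 295, 296, 297, 298, 299, 300, 301, 302, 303, 304, 305, 329, 330, 331, 332, 333, 334, 335, 336, 337, 338, 339] brass 270 288
68 blue [226, 253, 254, 305, 329, 330, 331, 332, 333, 334, 335, 336, 337, 338, 339] brass 257 301
76 blue [226, 329, 330, 331, 332, 333, 334, 335, 336, 337, 338, 339] brass 251 307
84 blue [226, 329, 330, 331, 332, 333, 334, 335, 336, 337, 338, 339] brass 251 307
92 blue [226, 227, 328, 329, 330, 331, 332, 333, 334, 335, 336, 337, 338, 339] brass 251 307
100 blue [226, 227, 328, 329, 330, 331, 332, 333, 334, 335, 336, 337, 338, 339] brass 251 307
w16 hex img angle mod60 [31.8 27.5 30.5] [64.  65.2 65. ]
w17 hex img angle mod60 [27.4 28.7 30.5] [65.1 65.5 65. ]
w18 hex img angle mod60 [28.2 28.7 30.5] [65.  65.5 65. ]
w15 hex img angle mod60 [23.  21.7 24.6] [65.5 66.2 64.9]
```

```bash
python3 -c "
from workcell import bot
print(bot.job_done())"
```

```text
the job is handed in; nothing more can be done
None
```

I handed the job in at about 41 s: the wrench lies flat and snug on the nut, its jaws closed with the worm wheel, and the nut was turned about 39° clockwise until it stopped moving; the timer was not touched. I overshot the first tightening, so I squared the wrench on the nut, re-closed the jaw and re-tightened gently. One approach to the worm wheel briefly pressed it with 75 N, and I viewed 11 pictures, one over the limit of 10.

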